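# Put the office stamps back in their tray

## Robot

A 6-joint arm with a two-finger parallel gripper is mounted at the origin on the work surface. World frame = base frame: x ahead of the robot, y to its left, z up, the work surface at z = 0. Lengths are in m, angles in rad, forces in N, time in s.
With the tool pointing down it reaches from about 0.35 to 0.775 m from the base axis. Payload 5.5 kg.
Tool frame: the origin (TCP) lies on the centre line of the jaws, within the pads' length; the fingertips stand 17 mm ahead of it and the grasp point (between the pads) lies 2 mm behind it; z points along the fingers, y is the direction in which the jaws open and shut (so a half turn about z gives the same grasp; the last joint's range is limited). The gripper opens to 85 mm and grips with 20 to 120 N. Pads are 22 mm wide; open, the fingers measure 114 mm over their backs; the gripper's body (76 mm by 85 mm) begins 54 mm behind the grasp point. The pads swing forward as they close: fully open they stand 13 mm farther back than shut.
Start: joints at [-1.37, 0.313, 0.046, 1.304, 0, 1.431], TCP at [0.192, -0.542, 0.248] pointing down, gripper open.
Joint ranges: [-2.76, 2.76], [-0.86, 1.69], [-1.03, 1.26], [-2.2, 2.34], [-1.47, 1.5], [-3.14, 3.14]. Speed limits (rad/s): [2.57, 2.57, 3.14, 3.14, 3.14, 3.14].

## Interface

Orientations are given as a unit quaternion [w, x, y, z].
In Python, from workcell import env gives the robot as it stands.
- The arm moves only by the tool servo_tool, never from a script. Its argument "increments" is a list of rows, each an object of numbers: "claw": the closure, from 0 (fully open) to 1 (shut); "x", "y", "z": the shift along the world's x, y, z in units of 25 mm (1.0 is 25 mm); "ax", "ay", "az": the turn, a rotation vector about the world's x, y, z in units of 8 degrees (1.0 is 8 degrees). A call has 1 to 5 rows; each row shifts and turns the commanded pose from where the row before left it; what a row does not reach is not made up. A row lasts 1/10 s, in which the tool goes at most 50 mm and 8.59 degrees, less where a joint would pass 70% of its speed; a pose out of reach is approached as far as the arm can. A call is refused whole if a number of a shift passes 1 or a number of a turn 1, either way. A call with a gripper value outside its range is refused whole. The fingers move at their own pace and stop on an object; "newtons" is the grip in N (left out, the last holds). Time passes only in rows, so rows that do not move let the fingers close. It gives the time, the measured TCP pose, the force and the opening at its end, in the units of the state.
- env.get_state(): the state, without advancing time (a new reading comes with each control period).
- env.read_camera(name): name is "side" or "top" or "wrist"; returns the picture (480x640x3 uint8, red, green, blue); there is no depth.
- env.calibration(name): a dict with "K" (3x3 intrinsics, pixels), "world_to_cam" (4x4, takes a point from world to camera coordinates). Camera axes: x right, y down, z forward; pixel columns grow to the right and rows downward; lengths in m; the calibration is good to about 2 mm. A picture is of the moment at which its call begins: read the wrist's pose just before it. calibration takes no time and is no camera call; for the wrist camera it gives the pose at the moment of the call.
- env.hand_in(): hands the job in, once; it reports no verdict.
The state is a dict: "clock": time; "joint_pos": joint angles; "qvel": joint speeds; "tau": joint torques, N m; "tcp_pos": TCP position; "orientation": TCP orientation; "wrist_force": force on the tool from outside, world axes, zero at the start; "ft_torque": the same for the moment, N m; "finger_gap": finger opening in m.
Only numpy, scipy, OpenCV 4.12 (cv2) and the standard library are available. Lean on these libraries where they do the work, as an engineer would, in place of code of your own. Each camera call takes 0.05 s, during which the arm holds its last target.

## Task

The day's mail is stamped: put the four rubber stamps (round, square, narrow strip and broad rectangle) back in the wooden stamp tray, each standing upright and fully down in the recess of its own shape. Leave the brass-ended wax seal and the steel paperweight standing where they are: they have the same handle but do not belong in the tray.

Things in the scene. Friction and masses are not known exactly. Their poses are not given: they have to be found in the camera images.
- round_stamp_mid (a point): Rubber stamp, 82 mm tall, standing on its rubber face: a pale wooden handle on a round wooden mount 42 mm in diameter and 18 mm high. The turned handle is round: 15 mm thick at its waist (28 to 38 mm above the underside), 24 mm thick at the straight grip (48 to 74 mm above the underside), domed top at 82 mm. The point is at its centre, on the handle's axis, 41 mm above the underside; z is up along the handle.
- square_stamp_mid (a point): Rubber stamp, 82 mm tall, standing on its rubber face: a pale wooden handle on a square wooden mount 38 x 38 mm and 18 mm high. The turned handle is round: 15 mm thick at its waist (28 to 38 mm above the underside), 24 mm thick at the straight grip (48 to 74 mm above the underside), domed top at 82 mm. The point is at its centre, on the handle's axis, 41 mm above the underside; z is up along the handle.
- strip_stamp_mid (a point): Rubber stamp, 82 mm tall, standing on its rubber face: a pale wooden handle on a long narrow wooden mount 72 x 22 mm, 72 mm along its x axis, and 18 mm high. The turned handle is round: 15 mm thick at its waist (28 to 38 mm above the underside), 24 mm thick at the straight grip (48 to 74 mm above the underside), domed top at 82 mm. The point is at its centre, on the handle's axis, 41 mm above the underside; z is up along the handle.
- wide_stamp_mid (a point): Rubber stamp, 82 mm tall, standing on its rubber face: a pale wooden handle on a broad rectangular wooden mount 62 x 44 mm, 62 mm along its x axis, and 18 mm high. The turned handle is round: 15 mm thick at its waist (28 to 38 mm above the underside), 24 mm thick at the straight grip (48 to 74 mm above the underside), domed top at 82 mm. The point is at its centre, on the handle's axis, 41 mm above the underside; z is up along the handle.
- round_recess (a point): Pale wooden insert 100 x 74 mm in the stamp tray, with a round recess 58 mm in diameter in its middle, 10 mm deep, lined with grey felt. The point is the centre of the recess's floor; the insert's top is 10 mm above it, the tray's rim 18 mm above it. x is along the insert's 100 mm side, z up. The four inserts lie in any order, two by two, fixed in a shallow brown wooden tray 226 x 174 mm, in the same heading.
- square_recess (a point): Pale wooden insert 100 x 74 mm in the stamp tray, with a square recess 54 x 54 mm in its middle, 10 mm deep, lined with grey felt. The point is the centre of the recess's floor; the insert's top is 10 mm above it, the tray's rim 18 mm above it. x is along the insert's 100 mm side, z up. The four inserts lie in any order, two by two, fixed in a shallow brown wooden tray 226 x 174 mm, in the same heading.
- strip_recess (a point): Pale wooden insert 100 x 74 mm in the stamp tray, with a long narrow recess 88 x 38 mm (88 mm along its x axis) in its middle, 10 mm deep, lined with grey felt. The point is the centre of the recess's floor; the insert's top is 10 mm above it, the tray's rim 18 mm above it. x is along the insert's 100 mm side, z up. The four inserts lie in any order, two by two, fixed in a shallow brown wooden tray 226 x 174 mm, in the same heading.
- wide_recess (a point): Pale wooden insert 100 x 74 mm in the stamp tray, with a broad rectangular recess 78 x 60 mm (78 mm along its x axis) in its middle, 10 mm deep, lined with grey felt. The point is the centre of the recess's floor; the insert's top is 10 mm above it, the tray's rim 18 mm above it. x is along the insert's 100 mm side, z up. The four inserts lie in any order, two by two, fixed in a shallow brown wooden tray 226 x 174 mm, in the same heading.
- wax_seal_mid (a point): Wax seal, 82 mm tall, that looks like a stamp: the same handle on a small round brass die 26 mm in diameter and 18 mm high. Does not belong in the tray. The point is at its centre, on the handle's axis, 41 mm above the underside; z is up along the handle.
- paperweight_mid (a point): Paperweight, 82 mm tall, that looks like a stamp: the same handle on a round steel disc 58 mm in diameter, 14 mm thick, rising to 18 mm at the handle. Does not belong in the tray. The point is at its centre, on the handle's axis, 41 mm above the underside; z is up along the handle.
Mind the look-alikes: they are no part of the job. What is shaped like the part that bears strip_stamp_mid but green or purple is not meant. What is shaped like the part that bears square_stamp_mid but turquoise is not meant.

How it is judged:
At the end, for the whole second after the job is handed in: Each of the four stamps stands upright (within 0.1 rad) and at rest on the floor of the recess of its own shape (height within 4 mm, centre within 12 mm of the recess's centre); the wax seal and the paperweight stand upright within 20 mm of where they were (horizontal distance between round_stamp_mid and round_recess below 0.012 m and z of round_stamp_mid in the frame of round_recess between 0.037 and 0.045 m and angle between each of round_stamp_mid, square_stamp_mid, strip_stamp_mid, wide_stamp_mid, wax_seal_mid, paperweight_mid's own z axis and vertical below 0.1 rad and linear speed of each of round_stamp, square_stamp, strip_stamp, wide_stamp below 0.02 m/s and angular speed of each of round_stamp, square_stamp, strip_stamp, wide_stamp below 0.2 rad/s and horizontal distance between square_stamp_mid and square_recess below 0.012 m and z of square_stamp_mid in the frame of square_recess between 0.037 and 0.045 m and horizontal distance between strip_stamp_mid and strip_recess below 0.012 m and z of strip_stamp_mid in the frame of strip_recess between 0.037 and 0.045 m and horizontal distance between wide_stamp_mid and wide_recess below 0.012 m and z of wide_stamp_mid in the frame of wide_recess between 0.037 and 0.045 m and distance of each of wax_seal_mid, paperweight_mid from where it was at the start of the episode below 0.02 m); the robot touches nothing.
It fails at once if the wax seal is moved more than 20 mm or tipped (distance of wax_seal_mid from where it was at the start of the episode above 0.02 m or angle between wax_seal_mid's own z axis and vertical above 0.35 rad).
It fails at once if the paperweight is moved more than 20 mm or tipped (distance of paperweight_mid from where it was at the start of the episode above 0.02 m or angle between paperweight_mid's own z axis and vertical above 0.35 rad).
It also fails if it takes over 93 s, if anything falls off the work surface, if the arm or the gripper's body presses on something with over 40 N, if the wrist force passes 120 N, or if a joint passes its speed limit or range.

## Working session

There is one attempt and no reset: what is moved stays moved. The work goes in short steps, Python scripts to look and compute and a tool call to move; the robot and the scene stay as the last step left them, time stands still between calls to the robot, and variables do not carry over. Pictures are saved under pics/ and viewed, and the job is handed in when it is done.

Besides the shell and the picture viewer there is one more tool, called after "Call:" as name(argument=value, ...) on one line, values as JSON. servo_tool: Moves the arm, as the interface text tells. Its arguments: {"type":"object","properties":{"increments":{"type":"array"},"newtons":{"type":"number"}},"required":["increments"]}

```bash
mkdir -p pics; ls; python3 - <<'E'
from workcell import env
import cv2
print(env.get_state())
for n in ("top","side","wrist"):
    c=env.calibration(n); print(n,c)
    cv2.imwrite(f"pics/{n}0.png",env.read_camera(n)[:,:,::-1])
E
```

```text
pics
{'clock': 0.0, 'joint_pos': array([-1.36959213e+00,  3.14018613e-01,  4.50030351e-02,  1.30359364e+00,
       -4.81681102e-08,  1.43120945e+00]), 'qvel': array([ 0.00077173, -0.00127733, -0.00146332,  0.00125104, -0.00104069,
       -0.00068596]), 'tau': array([ 8.41090259e-04, -4.80629754e+01,  2.98531580e+01,  1.93648925e-02,
       -7.08863445e-05, -3.09836722e-06]), 'tcp_pos': array([ 0.19208783, -0.54147171,  0.24740831]), 'orientation': array([-9.06014912e-04,  9.85517368e-01,  1.69572097e-01, -2.79460356e-05]), 'wrist_force': array([-0.13440048,  0.086677  ,  0.43999017]), 'ft_torque': array([ 0.01504618, -0.02565192, -0.02256325]), 'finger_gap': 0.0853100008831713}
top {'K': array([[474.13853222,   0.        , 319.87586669],
       [  0.        , 474.13853222, 235.65692794],
       [  0.        ,   0.        ,   1.        ]]), 'world_to_cam': array([[ 2.41904409e-02, -9.99707334e-01,  2.61582199e-04,
         1.09792864e-02],
       [-9.83492551e-01, -2.38450172e-02, -1.79370615e-01,
         4.89478497e-01],
       [ 1.79324356e-01,  4.08179011e-03, -9.83781538e-01,
   
[... 362 characters left out ...]
0.06079912, -0.51459213, -0.8552768 ,  0.100678  ],
       [ 0.06701447,  0.85282415, -0.51788032,  0.9165723 ],
       [ 0.        ,  0.        ,  0.        ,  1.        ]])}
wrist {'K': array([[392.13230991,   0.        , 315.86172607],
       [  0.        , 392.13230991, 237.27175833],
       [  0.        ,   0.        ,   1.        ]]), 'world_to_cam': array([[ 3.34675274e-01, -9.42333463e-01, -3.25236099e-04,
        -5.74785778e-01],
       [-9.02503037e-01, -3.20628509e-01,  2.87551086e-01,
        -3.74516289e-02],
       [-2.71073291e-01, -9.59427119e-02, -9.57765246e-01,
         3.79140718e-01],
       [ 0.00000000e+00,  0.00000000e+00,  0.00000000e+00,
         1.00000000e+00]])}
```

View pics/top0.png

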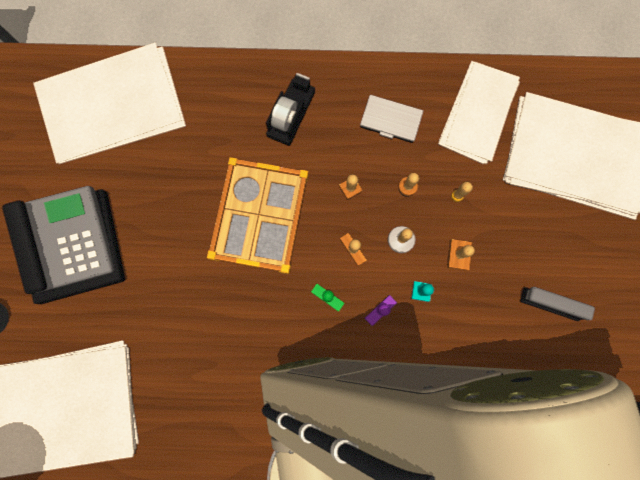

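View pics/side0.png

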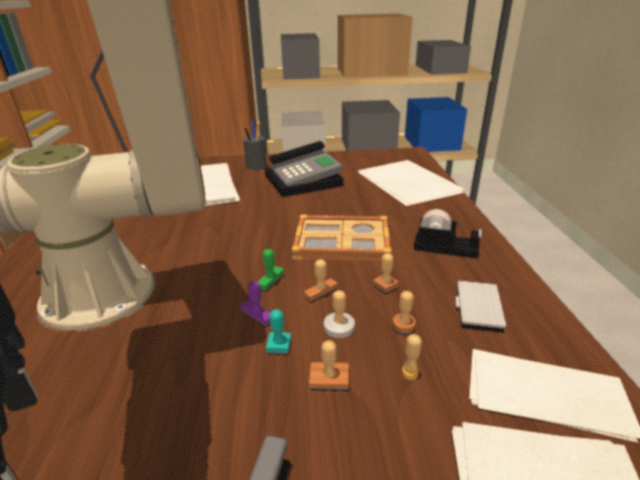

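View pics/wrist0.png

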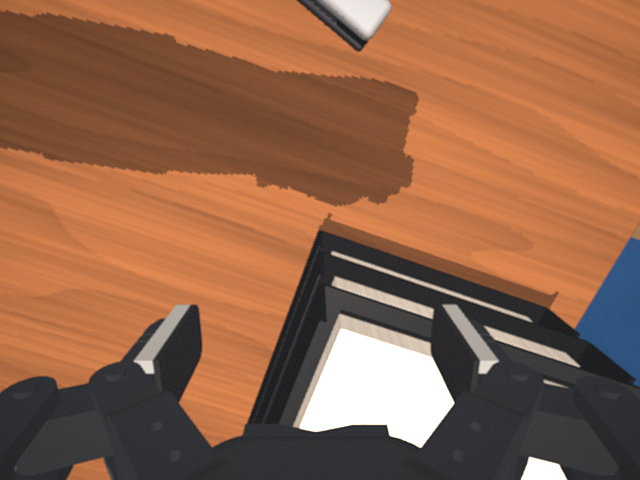

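The top view shows these candidates:

| Object | Pixel |
|---|---|
| Square stamp | (350,187) |
| Round stamp | (409,184) |
| Brass wax seal | (461,192) |
| Strip stamp | (353,248) |
| Steel paperweight | (402,238) |
| Wide stamp | (461,254) |
| Green look-alike, ruled out | (328,297) |
| Purple look-alike, ruled out | (381,310) |
| Turquoise look-alike, ruled out | (423,291) |

The tray recesses are round (246,189), square (281,195), strip (237,234) and wide (272,241). Next I check this choice in a close crop.

```bash
python3 - <<'E'
import cv2
a=cv2.imread("pics/top0.png")
cv2.imwrite("pics/top0_b.png",cv2.resize(a[160:290,325:485],None,fx=4.6,fy=4.6,interpolation=cv2.INTER_CUBIC))
cv2.imwrite("pics/top0_a.png",cv2.resize(a[150:280,200:315],None,fx=4.6,fy=4.6,interpolation=cv2.INTER_CUBIC))
E
```

```text
(no output)
```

View pics/top0_b.png

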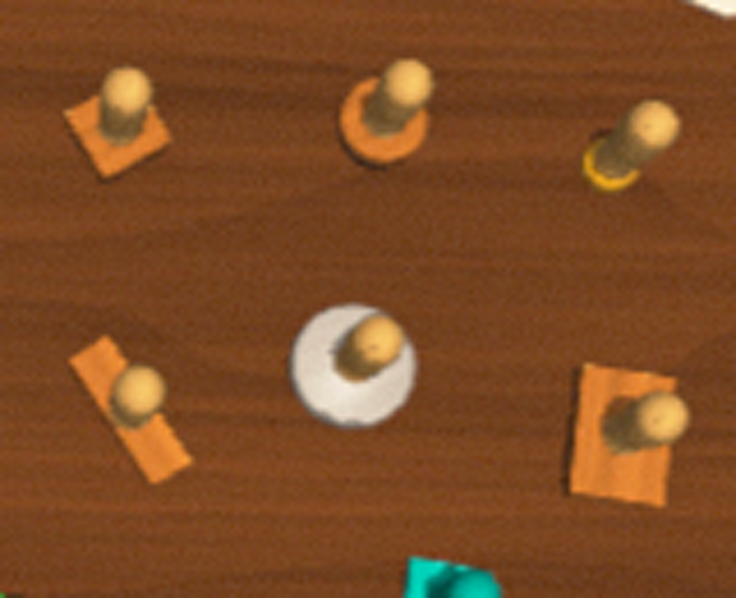

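View pics/top0_a.png

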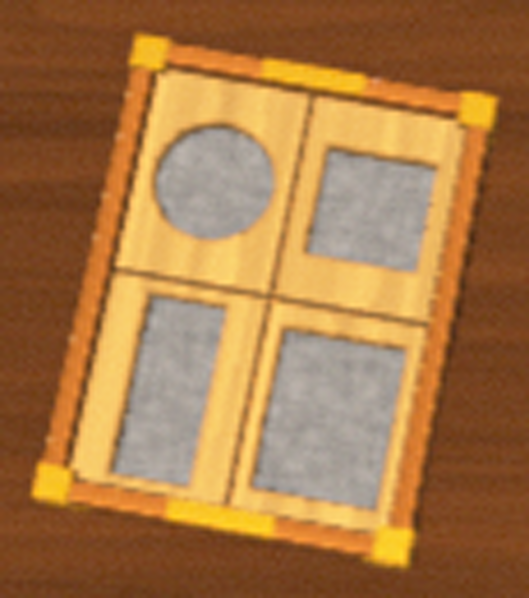

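```bash
cat > h.py <<'E'
import numpy as np
from workcell import env
def unproj(cam,px,z,c=None):
    c=c or env.calibration(cam); K=c["K"];T=c["world_to_cam"];R=T[:3,:3];t=T[:3,3]
    px=np.atleast_2d(np.asarray(px,float)); d=(np.linalg.inv(K)@np.c_[px,np.ones(len(px))].T).T@R
    C=-R.T@t
    s=(z-C[2])/d[:,2]
    return C+d*s[:,None]
def proj(cam,P,c=None):
    c=c or env.calibration(cam);T=c["world_to_cam"]
    p=(T[:3,:3]@np.atleast_2d(P).T+T[:3,3:]).T; p=p@c["K"].T
    return p[:,:2]/p[:,2:]
def crop(u,off,f=4.6): return np.array(off)+(np.array(u,float)+.5)/f-.5
def st():
    s=env.get_state(); print(round(s["clock"],2),s["tcp_pos"].round(4),s["orientation"].round(3),s["joint_pos"].round(2),s["wrist_force"].round(1),round(s["finger_gap"],4))
E
python3 - <<'E'
from h import *
T=env.calibration("top")["world_to_cam"];print("cam",-T[:3,:3].T@T[:3,3])
b=lambda u,z:unproj("top",crop(u,(325,160)),z)
a=lambda u,z:unproj("top",crop(u,(200,150)),z)
q={"square":[(65,113),(107,180),(171,137)],"strip":[(69,360),(107,336),(192,462),(154,483)],"wide":[(584,364),(676,378),(666,506),(570,493)]}
for k,v in q.items():
    P=b(v,.018)[:,:2]
    c=(P[0]+P[2])/2 if k=="square" else P.mean(0)
    e=np.diff(P,axis=0); print(k,c.round(4),np.linalg.norm(e,axis=1).round(4),np.degrees(np.arctan2(e[:,1],e[:,0])).round(1))
for k,u in dict(round=(384.5,121),pw=(353,365),wax=(611,163)).items(): print(k,b(u,.018 if k!="pw" else .014).round(4))
for k,u in dict(round=(408,82),square=(127,90),strip=(139,391),wide=(661,417),pw=(379,340),wax=(654,125)).items(): print("head",k,b(u,.071).round(4))
P=a([(132,36),(497,94),(411,566),(32,500)],.022)[:,:2];e=np.diff(P,axis=0)
print("tray",P.round(4),P.mean(0).round(4),np.linalg.norm(e,axis=1).round(4),np.degrees(np.arctan2(e[:,1],e[:,0])).round(1))
R={"strip":[(148,295),(227,305),(193,487),(110,477)],"wide":[(278,328),(412,347),(378,510),(252,490)],"square":[(325,148),(438,163),(415,270),(305,255)]}
for k,v in R.items():
    P=a(v,.014)[:,:2];e=np.diff(P,axis=0); print(k,P.mean(0).round(4),np.linalg.norm(e,axis=1).round(4))
print("round",a((214,182),.014))
E
```

```text
cam [0.30946298 0.01874014 1.02958393]
square [ 0.6053 -0.0415] [0.0387 0.0376] [-147.8  -54.1]
strip [ 0.4669 -0.0491] [0.0214 0.0715 0.0204] [ -56.1 -145.5  120.2]
wide [ 0.4607 -0.2803] [0.0435 0.061  0.0448] [-97.5 173.7  83.6]
round [[ 0.6104 -0.1696  0.018 ]]
pw [[ 0.4916 -0.1543  0.014 ]]
wax [[ 0.5921 -0.2779  0.018 ]]
head round [[ 0.6133 -0.1706  0.071 ]]
head square [[ 0.6064 -0.0423  0.071 ]]
head strip [[ 0.4673 -0.0493  0.071 ]]
head wide [[ 0.4612 -0.2813  0.071 ]]
head pw [[ 0.493  -0.1563  0.071 ]]
head wax [[ 0.5957 -0.2824  0.071 ]]
tray [[0.6652 0.2311]
 [0.6402 0.0536]
 [0.4115 0.0868]
 [0.438  0.2643]] [0.5387 0.1589] [0.1792 0.2312 0.1794] [-98.  171.7  81.5]
strip [0.4928 0.2046] [0.0382 0.0886 0.0394]
wide [0.4813 0.1281] [0.0646 0.0794 0.0601]
square [0.5839 0.1129] [0.0552 0.0541 0.0533]
round [[0.59533359 0.18891859 0.014     ]]
```

Both estimates of each stamp agree within 1–3 mm, and the sizes match. The recess centres fit the 2×2 layout to about 1 mm. The tray's long axis heads −8.3°, and the square and strip stamps head about 34°. I start with the wide stamp, which needs almost no turn.

Call:
servo_tool(increments=[{"x": 1, "y": 0.9, "az": 0.8, "claw": 0.4}, {"x": 1, "y": 0.9, "az": 0.8, "claw": 0.4}, {"x": 1, "y": 0.9, "az": 0.8, "claw": 0.4}, {"x": 1, "y": 0.9, "az": 0.8, "claw": 0.4}, {"x": 1, "y": 0.9, "az": 0.8, "claw": 0.4}], newtons=40)

```text
schema error: expected keys claw, x, y, z, ax, ay, az
```

Call:
servo_tool(increments=[{"x": 1, "y": 1, "z": -0.7, "az": 0.8, "claw": 0.4}, {"x": 1, "y": 1, "z": -0.7, "az": 0.8, "claw": 0.4}, {"x": 1, "y": 1, "z": -0.7, "az": 0.8, "claw": 0.4}, {"x": 1, "y": 1, "z": -0.7, "az": 0.8, "claw": 0.4}, {"x": 1, "y": 1, "z": -0.7, "az": 0.6, "claw": 0.4}])

```text
schema error: expected keys claw, x, y, z, ax, ay, az
```

Call:
servo_tool(increments=[{"x": 0.76, "y": 0.9, "claw": 0.4}, {"claw": 0.4}])

```text
schema error: expected keys claw, x, y, z, ax, ay, az
```

```bash
python3 - <<'E'
from h import *;import cv2
st()
c=env.calibration("wrist");im=env.read_camera("wrist")[:,:,::-1].copy()
for P in ([.461,-.2805,.018],[.461,-.2805,.082]):
    u=proj("wrist",P,c)[0];cv2.circle(im,(int(u[0]),int(u[1])),4,(255,0,0),-1)
cv2.imwrite("pics/w1.png",im)
E
```

```text
0.15 [ 0.1921 -0.5416  0.2476] [-0.001  0.986  0.17  -0.   ] [-1.37  0.31  0.05  1.3  -0.    1.43] [-0.4 -0.2 -0.4] 0.0852
```

View pics/w1.png

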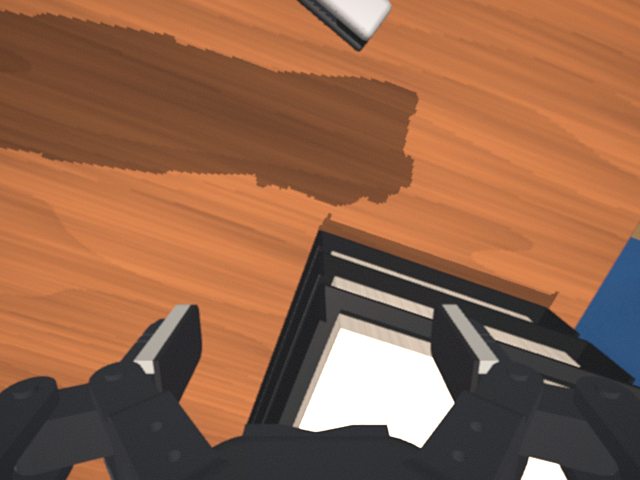

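The moves were refused because every key must be given in each row. The view is unchanged, with the arm still at the start.

Call:
servo_tool(increments=[{"claw": 0.4, "x": 1, "y": 0.9, "z": 0, "ax": 0, "ay": 0, "az": 0.8}, {"claw": 0.4, "x": 1, "y": 0.9, "z": 0, "ax": 0, "ay": 0, "az": 0.8}, {"claw": 0.4, "x": 1, "y": 0.9, "z": 0, "ax": 0, "ay": 0, "az": 0.8}, {"claw": 0.4, "x": 1, "y": 0.9, "z": 0, "ax": 0, "ay": 0, "az": 0.8}, {"claw": 0.4, "x": 1, "y": 0.9, "z": 0, "ax": 0, "ay": 0, "az": 0.8}], newtons=40)

```text
clock: 0.7
tcp_pos: [0.3179, -0.4284, 0.2482]
orientation: [-0.0, 0.9, 0.437, 0.0]
wrist_force: [0.6, -0.4, -0.5]
finger_gap: 0.0515
```

Call:
servo_tool(increments=[{"claw": 0.4, "x": 1, "y": 1, "z": -0.7, "ax": 0, "ay": 0, "az": 0.8}, {"claw": 0.4, "x": 1, "y": 1, "z": -0.7, "ax": 0, "ay": 0, "az": 0.8}, {"claw": 0.4, "x": 1, "y": 1, "z": -0.7, "ax": 0, "ay": 0, "az": 0.8}, {"claw": 0.4, "x": 1, "y": 1, "z": -0.7, "ax": 0, "ay": 0, "az": 0.8}, {"claw": 0.4, "x": 1, "y": 1, "z": -0.7, "ax": 0, "ay": 0, "az": 0.6}])

```text
clock: 1.2
tcp_pos: [0.443, -0.3033, 0.1601]
orientation: [0.0, 0.754, 0.657, 0.0]
wrist_force: [0.4, -0.2, 0.1]
finger_gap: 0.0514
```

Call:
servo_tool(increments=[{"claw": 0.4, "x": 0.76, "y": 0.9, "z": 0, "ax": 0, "ay": 0, "az": 0}, {"claw": 0.4, "x": 0, "y": 0, "z": 0, "ax": 0, "ay": 0, "az": 0}])

```text
clock: 1.4
tcp_pos: [0.4624, -0.279, 0.1599]
orientation: [-0.001, 0.754, 0.657, 0.0]
wrist_force: [-0.6, 0.1, -0.4]
finger_gap: 0.0514
```

```bash
python3 - <<'E'
from h import *;import cv2
st()
c=env.calibration("wrist");im=env.read_camera("wrist")[:,:,::-1].copy()
for P in ([.461,-.2805,.018],[.461,-.2805,.082]):
    u=proj("wrist",P,c)[0];cv2.circle(im,(int(u[0]),int(u[1])),4,(255,0,0),-1)
cv2.imwrite("pics/w2.png",im)
E
```

```text
1.4 [ 0.4624 -0.279   0.1599] [-0.001  0.754  0.657  0.   ] [-0.69  0.29 -0.21  1.08  0.    1.02] [-0.6  0.1 -0.4] 0.0514
```

View pics/w2.png

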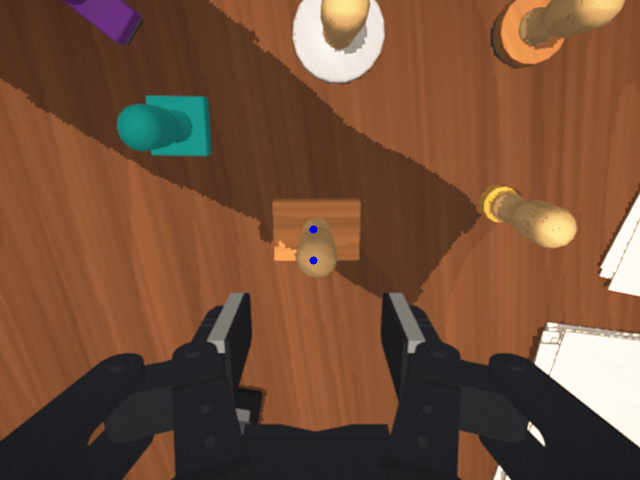

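The wide stamp sits between the jaws, with its mount at (317,230) and aligned to the tool. The predicted points (314,230) and (314,260) agree within 2 mm. Going down now.

Call:
servo_tool(increments=[{"claw": 0.4, "x": 0, "y": 0, "z": -1, "ax": 0, "ay": 0, "az": 0}, {"claw": 0.4, "x": 0, "y": 0, "z": -1, "ax": 0, "ay": 0, "az": 0}, {"claw": 0.4, "x": 0, "y": -0.04, "z": -1, "ax": 0, "ay": 0, "az": 0}, {"claw": 0.4, "x": 0, "y": 0, "z": -0.6, "ax": 0, "ay": 0, "az": 0}, {"claw": 0.4, "x": 0, "y": 0, "z": -0.4, "ax": 0, "ay": 0, "az": 0}], newtons=40)

```text
clock: 1.95
tcp_pos: [0.4601, -0.2836, 0.0597]
orientation: [-0.001, 0.756, 0.655, -0.0]
wrist_force: [0.1, -0.4, -0.1]
finger_gap: 0.0516
```

Call:
servo_tool(increments=[{"claw": 0.8, "x": 0, "y": 0, "z": 0, "ax": 0, "ay": 0, "az": 0}, {"claw": 0.9, "x": 0, "y": 0, "z": 0, "ax": 0, "ay": 0, "az": 0}, {"claw": 1, "x": 0, "y": 0, "z": 0, "ax": 0, "ay": 0, "az": 0}, {"claw": 1, "x": 0, "y": 0, "z": 0, "ax": 0, "ay": 0, "az": 0}, {"claw": 1, "x": 0, "y": 0, "z": 0, "ax": 0, "ay": 0, "az": 0}])

```text
clock: 2.45
tcp_pos: [0.4615, -0.2832, 0.0614]
orientation: [0.0, 0.755, 0.656, 0.0]
wrist_force: [-0.4, 0.2, -0.6]
finger_gap: 0.023
```

Call:
servo_tool(increments=[{"claw": 1, "x": 0, "y": 0, "z": 0.5, "ax": 0, "ay": 0, "az": 0}, {"claw": 1, "x": 0, "y": 0, "z": 1, "ax": 0, "ay": 0, "az": 0}, {"claw": 1, "x": 0, "y": 0, "z": 1, "ax": 0, "ay": 0, "az": 0}, {"claw": 1, "x": 0, "y": 0, "z": 1, "ax": 0, "ay": 0, "az": 0}, {"claw": 1, "x": 0, "y": 0, "z": 1, "ax": 0, "ay": 0, "az": 0}])

```text
clock: 2.95
tcp_pos: [0.4612, -0.2828, 0.1754]
orientation: [0.0, 0.755, 0.656, 0.0]
wrist_force: [-0.3, -0.5, -1.4]
finger_gap: 0.023
```

Call:
servo_tool(increments=[{"claw": 1, "x": 0.05, "y": 0.7, "z": 0, "ax": 0, "ay": 0, "az": 0}, {"claw": 1, "x": 0.05, "y": 1, "z": 0, "ax": 0, "ay": 0, "az": 0}, {"claw": 1, "x": 0.05, "y": 1, "z": 0, "ax": 0, "ay": 0, "az": 0}, {"claw": 1, "x": 0.05, "y": 1, "z": 0, "ax": 0, "ay": 0, "az": 0}, {"claw": 1, "x": 0.05, "y": 1, "z": 0, "ax": 0, "ay": 0, "az": 0}])

```text
clock: 3.45
tcp_pos: [0.4668, -0.1635, 0.1731]
orientation: [-0.0, 0.755, 0.656, 0.0]
wrist_force: [0.2, -0.3, -0.9]
finger_gap: 0.0232
```

Call:
servo_tool(increments=[{"claw": 1, "x": 0.05, "y": 1, "z": 0, "ax": 0, "ay": 0, "az": 0}, {"claw": 1, "x": 0.05, "y": 1, "z": 0, "ax": 0, "ay": 0, "az": 0}, {"claw": 1, "x": 0.05, "y": 1, "z": 0, "ax": 0, "ay": 0, "az": 0}, {"claw": 1, "x": 0.05, "y": 1, "z": 0, "ax": 0, "ay": 0, "az": 0}, {"claw": 1, "x": 0.05, "y": 1, "z": 0, "ax": 0, "ay": 0, "az": 0}])

```text
clock: 3.95
tcp_pos: [0.4728, -0.0386, 0.1731]
orientation: [-0.0, 0.755, 0.656, -0.0]
wrist_force: [0.2, -0.5, -0.6]
finger_gap: 0.023
```

Call:
servo_tool(increments=[{"claw": 1, "x": 0.05, "y": 1, "z": 0, "ax": 0, "ay": 0, "az": 0}, {"claw": 1, "x": 0.05, "y": 1, "z": 0, "ax": 0, "ay": 0, "az": 0}, {"claw": 1, "x": 0.05, "y": 1, "z": 0, "ax": 0, "ay": 0, "az": 0}, {"claw": 1, "x": 0.05, "y": 1, "z": 0, "ax": 0, "ay": 0, "az": 0}, {"claw": 1, "x": 0.05, "y": 1, "z": 0, "ax": 0, "ay": 0, "az": 0}])

```text
clock: 4.45
tcp_pos: [0.4789, 0.0862, 0.1731]
orientation: [-0.0, 0.755, 0.656, -0.0]
wrist_force: [0.3, -0.2, -0.9]
finger_gap: 0.0233
```

Call:
servo_tool(increments=[{"claw": 1, "x": 0.05, "y": 1, "z": -0.6, "ax": 0, "ay": 0, "az": 0}, {"claw": 1, "x": 0, "y": 0.66, "z": -0.6, "ax": 0, "ay": 0, "az": 0}, {"claw": 1, "x": 0, "y": 0, "z": -0.6, "ax": 0, "ay": 0, "az": 0}, {"claw": 1, "x": 0, "y": 0, "z": 0, "ax": 0, "ay": 0, "az": 0}])

```text
clock: 4.85
tcp_pos: [0.4785, 0.127, 0.1263]
orientation: [-0.001, 0.755, 0.656, -0.002]
wrist_force: [-0.5, 0.5, -2.3]
finger_gap: 0.0229
```

```bash
python3 - <<'E'
from h import *;import cv2
st()
c=env.calibration("wrist");im=env.read_camera("wrist")[:,:,::-1].copy()
for P in ([.595,.189,.014],[.584,.1135,.014],[.493,.204,.014],[.482,.1285,.014]):
    u=proj("wrist",P,c)[0];cv2.circle(im,(int(u[0]),int(u[1])),3,(255,0,0),-1)
cv2.imwrite("pics/w3.png",im)
cv2.imwrite("pics/t3.png",cv2.resize(env.read_camera("top")[120:300,180:500,::-1],None,fx=2.5,fy=2.5))
E
```

```text
4.85 [0.4785 0.127  0.1263] [-0.001  0.755  0.656 -0.002] [ 0.1   0.24 -0.37  0.97  0.    1.81] [-0.5  0.5 -2.3] 0.0229
```

View pics/w3.png

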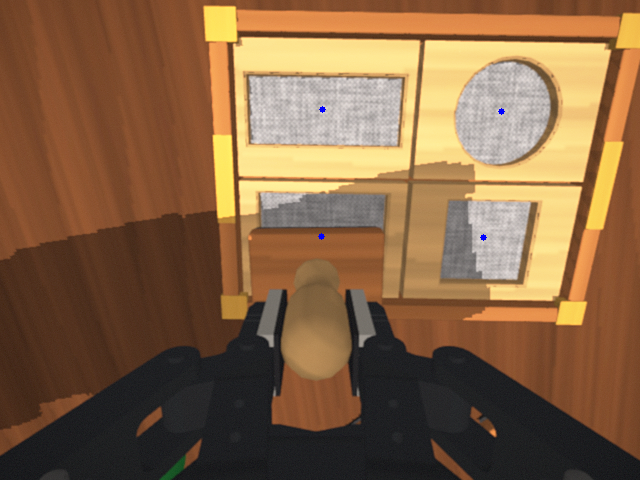

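View pics/t3.png

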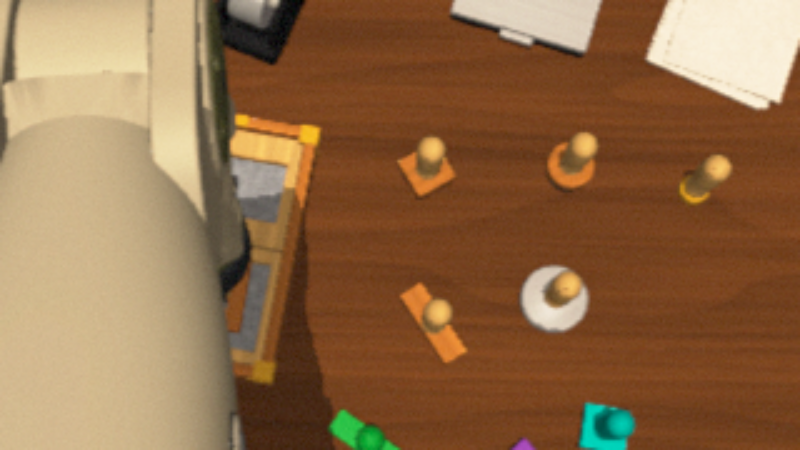

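The round recess is at (503,111), the strip at (325,110) and the wide at about (322,237). All are within 2 mm of my predictions. The held stamp is aligned and needs about 4 mm more in +x, then I lower it.

Call:
servo_tool(increments=[{"claw": 1, "x": 0.16, "y": 0, "z": -0.6, "ax": 0, "ay": 0, "az": 0}, {"claw": 1, "x": 0, "y": 0, "z": -0.8, "ax": 0, "ay": 0, "az": 0}, {"claw": 1, "x": 0, "y": 0, "z": -0.5, "ax": 0, "ay": 0, "az": 0}, {"claw": 1, "x": 0, "y": 0, "z": 0, "ax": 0, "ay": 0, "az": 0}])

```text
clock: 5.35
tcp_pos: [0.4843, 0.1256, 0.0802]
orientation: [-0.001, 0.755, 0.655, -0.001]
wrist_force: [-0.5, -0.1, -2.1]
finger_gap: 0.023
```

```bash
python3 - <<'E'
from h import *;import cv2
st()
cv2.imwrite("pics/w4.png",env.read_camera("wrist")[:,:,::-1]);cv2.imwrite("pics/s4.png",env.read_camera("side")[:,:,::-1])
E
```

```text
5.35 [0.4843 0.1256 0.0802] [-0.001  0.755  0.655 -0.001] [ 0.09  0.29 -0.42  0.86 -0.    1.81] [-0.5 -0.1 -2.1] 0.023
```

View pics/w4.png

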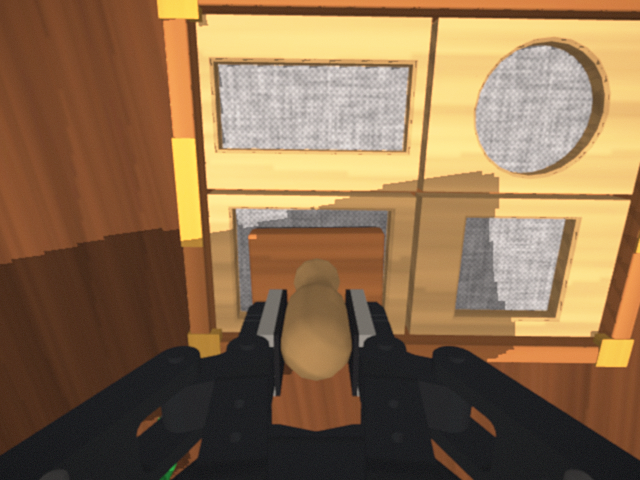

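The recess spans u 234–391, so it is centred at 312, while the mount is centred at 317. I shift 2 mm in −x and lower to contact.

Call:
servo_tool(increments=[{"claw": 1, "x": -0.07, "y": 0.03, "z": -0.2, "ax": 0, "ay": 0, "az": 0}, {"claw": 1, "x": 0, "y": 0, "z": -0.2, "ax": 0, "ay": 0, "az": 0}, {"claw": 1, "x": 0, "y": 0, "z": -0.1, "ax": 0, "ay": 0, "az": 0}, {"claw": 1, "x": 0, "y": 0, "z": 0, "ax": 0, "ay": 0, "az": 0}])

```text
clock: 5.85
tcp_pos: [0.4846, 0.1268, 0.0709]
orientation: [0.001, 0.755, 0.656, 0.001]
wrist_force: [-5.5, -2.3, 17.5]
finger_gap: 0.023
```

```bash
python3 - <<'E'
from h import *;import cv2
st()
cv2.imwrite("pics/w5.png",env.read_camera("wrist")[:,:,::-1]);a=env.read_camera("side")[:,:,::-1];cv2.imwrite("pics/s5.png",cv2.resize(a[180:290,270:430],None,fx=5,fy=5,interpolation=cv2.INTER_CUBIC))
E
```

```text
5.85 [0.4846 0.1268 0.0709] [0.001 0.755 0.656 0.001] [ 0.1   0.3  -0.44  0.83 -0.    1.81] [-5.5 -2.3 17.5] 0.023
```

View pics/w5.png

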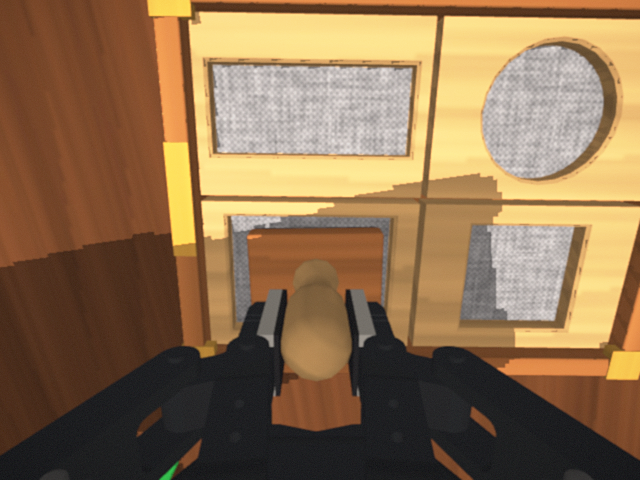

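View pics/s5.png

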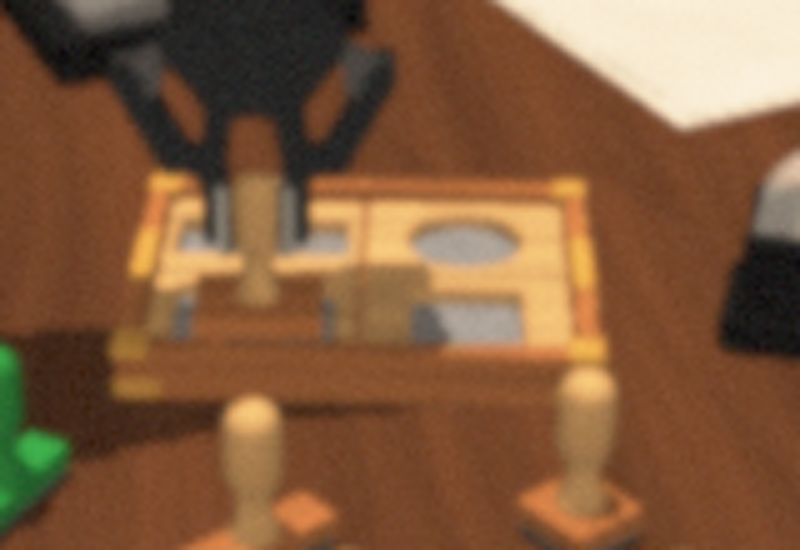

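```bash
python3 - <<'E'
from h import *
print(unproj("wrist",[(249,228),(383,228)],.028).round(4)); print(unproj("wrist",[(228,216),(394,217)],.020).round(4))
print("strip",unproj("wrist",[(206,59),(421,63),(415,158),(210,157)],.020).mean(0).round(4))
print("square",unproj("wrist",[(472,225),(588,226),(572,330),(460,325)],.020).mean(0).round(4))
print("round", unproj("wrist",[(549,110)],.020).round(4))
E
```

```text
[[0.4591 0.1573 0.028 ]
 [0.5184 0.1489 0.028 ]]
[[0.4489 0.1624 0.02  ]
 [0.5251 0.151  0.02  ]]
strip [0.4946 0.2028 0.02  ]
square [0.5849 0.1113 0.02  ]
round [[0.5952 0.189  0.02  ]]
```

Call:
servo_tool(increments=[{"claw": 1, "x": 0, "y": 0, "z": 0.1, "ax": 0, "ay": 0, "az": 0}, {"claw": 1, "x": 0, "y": 0, "z": 0, "ax": 0, "ay": 0, "az": 0}, {"claw": 1, "x": 0, "y": 0, "z": 0, "ax": 0, "ay": 0, "az": 0}])

```text
clock: 6.25
tcp_pos: [0.4837, 0.1269, 0.0711]
orientation: [0.0, 0.755, 0.656, 0.0]
wrist_force: [-0.3, 0.2, 4.0]
finger_gap: 0.0229
```

The stamp is seated inside the recess with gaps all round, and the contact height puts the recess floor at z ≈ 0.010. I release it and go on to the strip stamp.

Call:
servo_tool(increments=[{"claw": 0.4, "x": 0, "y": 0, "z": 0, "ax": 0, "ay": 0, "az": 0}, {"claw": 0.4, "x": 0, "y": 0, "z": 0, "ax": 0, "ay": 0, "az": 0}, {"claw": 0.4, "x": 0, "y": 0, "z": 0, "ax": 0, "ay": 0, "az": 0}, {"claw": 0.4, "x": 0, "y": 0, "z": 0.7, "ax": 0, "ay": 0, "az": 0}, {"claw": 0.4, "x": 0, "y": 0, "z": 1, "ax": 0, "ay": 0, "az": 0}])

```text
clock: 6.75
tcp_pos: [0.4819, 0.1266, 0.1122]
orientation: [-0.001, 0.755, 0.656, -0.002]
wrist_force: [0.2, 0.3, 0.3]
finger_gap: 0.0512
```

Call:
servo_tool(increments=[{"claw": 0.4, "x": 0, "y": 0, "z": 1, "ax": 0, "ay": 0, "az": 0.5}, {"claw": 0.4, "x": 0, "y": 0, "z": 0.9, "ax": 0, "ay": 0, "az": 0.5}, {"claw": 0.4, "x": 0, "y": -1, "z": 0, "ax": 0, "ay": 0, "az": 0.5}, {"claw": 0.4, "x": 0, "y": -1, "z": 0, "ax": 0, "ay": 0, "az": 0.5}, {"claw": 0.4, "x": -0.1, "y": -1, "z": 0, "ax": 0, "ay": 0, "az": 0.5}])

```text
clock: 7.25
tcp_pos: [0.4812, 0.0511, 0.161]
orientation: [0.0, 0.628, 0.778, 0.0]
wrist_force: [0.2, 0.5, -0.1]
finger_gap: 0.0513
```

Call:
servo_tool(increments=[{"claw": 0.4, "x": -0.1, "y": -1, "z": 0, "ax": 0, "ay": 0, "az": 0.5}, {"claw": 0.4, "x": -0.1, "y": -1, "z": 0, "ax": 0, "ay": 0, "az": 0.5}, {"claw": 0.4, "x": -0.1, "y": -1, "z": 0, "ax": 0, "ay": 0, "az": 0.5}, {"claw": 0.4, "x": -0.1, "y": -0.8, "z": 0, "ax": 0, "ay": 0, "az": 0.6}, {"claw": 0.4, "x": -0.1, "y": -0.2, "z": 0, "ax": 0, "ay": 0, "az": 0.6}])

```text
clock: 7.75
tcp_pos: [0.4684, -0.0501, 0.1606]
orientation: [0.0, 0.473, 0.881, -0.0]
wrist_force: [0.5, 0.2, 0.0]
finger_gap: 0.0513
```

Call:
servo_tool(increments=[{"claw": 0.4, "x": 0, "y": 0, "z": 0, "ax": 0, "ay": 0, "az": 0}])

```text
clock: 7.85
tcp_pos: [0.4681, -0.0491, 0.1606]
orientation: [-0.0, 0.474, 0.881, -0.0]
wrist_force: [0.9, -0.1, -0.0]
finger_gap: 0.0514
```

```bash
python3 - <<'E'
from h import *;import cv2
st()
c=env.calibration("wrist");im=env.read_camera("wrist")[:,:,::-1].copy()
for P in ([.467,-.049,.018],[.467,-.049,.082]):
    u=proj("wrist",P,c)[0];cv2.circle(im,(int(u[0]),int(u[1])),4,(255,0,0),-1)
cv2.imwrite("pics/w6.png",im)
a=env.read_camera("side")[:,:,::-1];cv2.imwrite("pics/s6.png",a)
E
```

```text
7.85 [ 0.4681 -0.0491  0.1606] [-0.     0.474  0.881 -0.   ] [-0.28  0.16 -0.37  1.04 -0.    0.71] [ 0.9 -0.1 -0. ] 0.0514
```

View pics/w6.png

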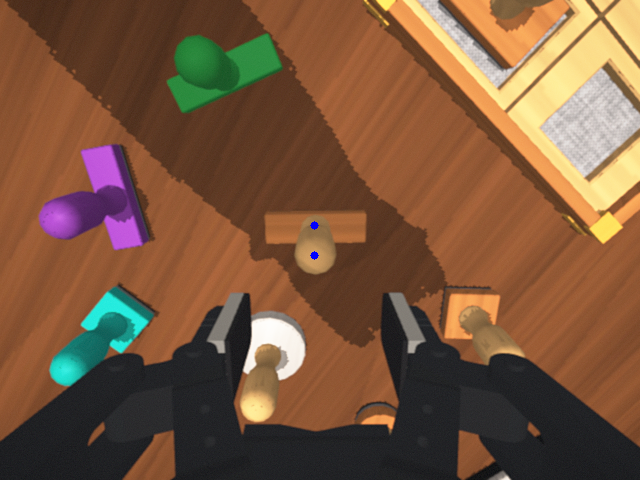

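View pics/s6.png

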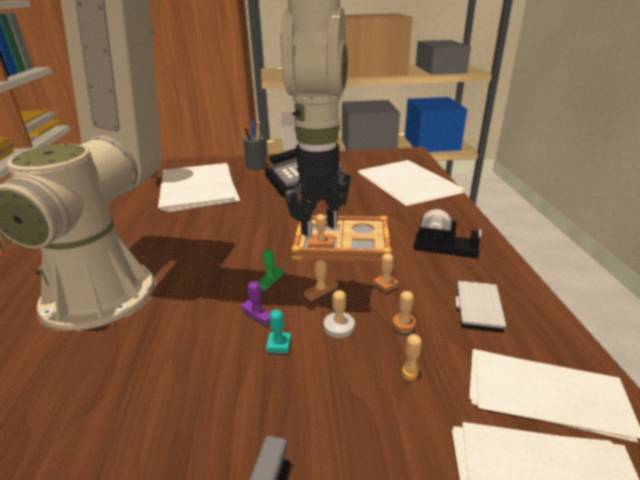

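The strip stamp is lined up at (315,228), matching the predicted points and parallel to the jaws. The wide stamp stands in its recess. I grasp the strip stamp.

Call:
servo_tool(increments=[{"claw": 0.4, "x": 0, "y": 0, "z": -1, "ax": 0, "ay": 0, "az": 0}, {"claw": 0.4, "x": 0, "y": 0, "z": -1, "ax": 0, "ay": 0, "az": 0}, {"claw": 0.4, "x": 0, "y": 0, "z": -1, "ax": 0, "ay": 0, "az": 0}, {"claw": 0.4, "x": 0, "y": 0, "z": -0.6, "ax": 0, "ay": 0, "az": 0}, {"claw": 0.4, "x": 0, "y": 0, "z": -0.4, "ax": 0, "ay": 0, "az": 0}])

```text
clock: 8.45
tcp_pos: [0.4677, -0.0473, 0.0595]
orientation: [-0.001, 0.473, 0.881, -0.0]
wrist_force: [-0.8, -0.6, -0.5]
finger_gap: 0.0512
```

Call:
servo_tool(increments=[{"claw": 0.8, "x": 0, "y": 0, "z": 0, "ax": 0, "ay": 0, "az": 0}, {"claw": 0.9, "x": 0, "y": 0, "z": 0, "ax": 0, "ay": 0, "az": 0}, {"claw": 1, "x": 0, "y": 0, "z": 0, "ax": 0, "ay": 0, "az": 0}, {"claw": 1, "x": 0, "y": 0, "z": 0, "ax": 0, "ay": 0, "az": 0}, {"claw": 1, "x": 0, "y": 0, "z": 0, "ax": 0, "ay": 0, "az": 0}])

```text
clock: 8.95
tcp_pos: [0.4689, -0.0484, 0.0614]
orientation: [0.001, 0.473, 0.881, 0.0]
wrist_force: [-0.3, -0.3, -0.9]
finger_gap: 0.0228
```

Call:
servo_tool(increments=[{"claw": 1, "x": 0, "y": 0, "z": 0.5, "ax": 0, "ay": 0, "az": 0}, {"claw": 1, "x": 0, "y": 0, "z": 1, "ax": 0, "ay": 0, "az": 0}, {"claw": 1, "x": 0, "y": 0, "z": 1, "ax": 0, "ay": 0, "az": 0}, {"claw": 1, "x": 0, "y": 0, "z": 1, "ax": 0, "ay": 0, "az": 0}, {"claw": 1, "x": 0, "y": 0, "z": 1, "ax": 0, "ay": 0, "az": 0}])

```text
clock: 9.45
tcp_pos: [0.4683, -0.0483, 0.1746]
orientation: [0.0, 0.473, 0.881, 0.0]
wrist_force: [-0.7, -0.5, -1.5]
finger_gap: 0.0225
```

Call:
servo_tool(increments=[{"claw": 1, "x": 0.1, "y": 0.6, "z": 0, "ax": 0, "ay": 0, "az": -0.5}, {"claw": 1, "x": 0.1, "y": 1, "z": 0, "ax": 0, "ay": 0, "az": -0.5}, {"claw": 1, "x": 0.1, "y": 1, "z": 0, "ax": 0, "ay": 0, "az": -0.5}, {"claw": 1, "x": 0.1, "y": 1, "z": 0, "ax": 0, "ay": 0, "az": -0.5}, {"claw": 1, "x": 0.1, "y": 1, "z": 0, "ax": 0, "ay": 0, "az": -0.5}])

```text
clock: 9.95
tcp_pos: [0.481, 0.0676, 0.1737]
orientation: [0.0, 0.62, 0.784, 0.0]
wrist_force: [0.2, -0.9, -1.0]
finger_gap: 0.0228
```

Call:
servo_tool(increments=[{"claw": 1, "x": 0.1, "y": 1, "z": 0, "ax": 0, "ay": 0, "az": -0.5}, {"claw": 1, "x": 0.1, "y": 1, "z": 0, "ax": 0, "ay": 0, "az": -0.5}, {"claw": 1, "x": 0.1, "y": 1, "z": 0, "ax": 0, "ay": 0, "az": -0.5}, {"claw": 1, "x": 0.1, "y": 1, "z": 0, "ax": 0, "ay": 0, "az": -0.6}, {"claw": 1, "x": 0.12, "y": 1, "z": 0, "ax": 0, "ay": 0, "az": -0.6}])

```text
clock: 10.45
tcp_pos: [0.4939, 0.1928, 0.1736]
orientation: [0.0, 0.756, 0.654, 0.0]
wrist_force: [1.0, -0.2, -0.7]
finger_gap: 0.0228
```

Call:
servo_tool(increments=[{"claw": 1, "x": 0, "y": 0.48, "z": -0.6, "ax": 0, "ay": 0, "az": 0}, {"claw": 1, "x": 0, "y": 0, "z": -1, "ax": 0, "ay": 0, "az": 0}, {"claw": 1, "x": 0, "y": 0, "z": -1, "ax": 0, "ay": 0, "az": 0}, {"claw": 1, "x": 0, "y": 0, "z": -0.7, "ax": 0, "ay": 0, "az": 0}, {"claw": 1, "x": 0, "y": 0, "z": 0, "ax": 0, "ay": 0, "az": 0}])

```text
clock: 10.95
tcp_pos: [0.4918, 0.2033, 0.0885]
orientation: [-0.001, 0.755, 0.656, -0.002]
wrist_force: [0.0, -1.5, -0.9]
finger_gap: 0.0224
```

```bash
python3 - <<'E'
from h import *;import cv2
st()
cv2.imwrite("pics/w7.png",env.read_camera("wrist")[:,:,::-1])
E
```

```text
10.95 [0.4918 0.2033 0.0885] [-0.001  0.755  0.656 -0.002] [ 0.24  0.34 -0.33  0.91 -0.    1.95] [ 0.  -1.5 -0.9] 0.0224
```

View pics/w7.png

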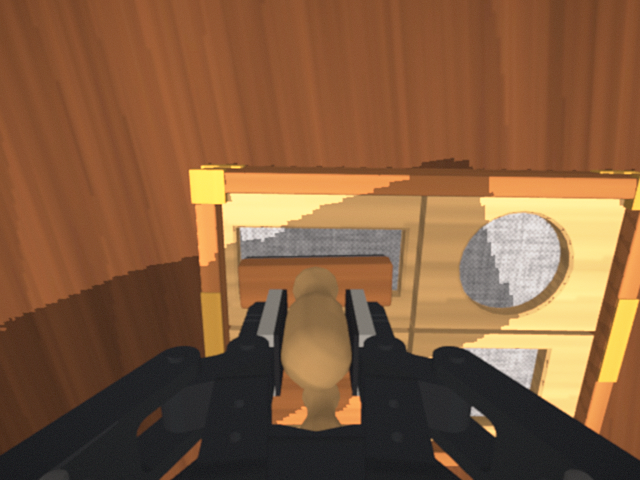

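```bash
python3 - <<'E'
from h import *
z=.0885-.061+.018
print(unproj("wrist",[(239,258),(392,257)],z).round(4)); print(unproj("wrist",[(235,227),(407,229)],.020).round(4))
E
```

```text
[[0.4595 0.22   0.0455]
 [0.5296 0.2107 0.0455]]
[[0.4542 0.2287 0.02  ]
 [0.5425 0.2152 0.02  ]]
```

Call:
servo_tool(increments=[{"claw": 1, "x": 0.1, "y": -0.06, "z": -0.2, "ax": 0, "ay": 0, "az": 0}, {"claw": 1, "x": 0, "y": 0, "z": -0.25, "ax": 0, "ay": 0, "az": 0}, {"claw": 1, "x": 0, "y": 0, "z": -0.2, "ax": 0, "ay": 0, "az": 0}, {"claw": 1, "x": 0, "y": 0, "z": 0, "ax": 0, "ay": 0, "az": 0}, {"claw": 1, "x": 0, "y": 0, "z": 0, "ax": 0, "ay": 0, "az": 0}])

```text
clock: 11.5
tcp_pos: [0.4964, 0.2022, 0.0746]
orientation: [0.0, 0.755, 0.656, -0.0]
wrist_force: [0.6, 0.8, -0.9]
finger_gap: 0.0229
```

```bash
python3 - <<'E'
from h import *;import cv2
st()
cv2.imwrite("pics/w8.png",env.read_camera("wrist")[:,:,::-1])
E
```

```text
11.5 [0.4964 0.2022 0.0746] [ 0.     0.755  0.656 -0.   ] [ 0.24  0.36 -0.34  0.87 -0.    1.95] [ 0.6  0.8 -0.9] 0.0229
```

View pics/w8.png

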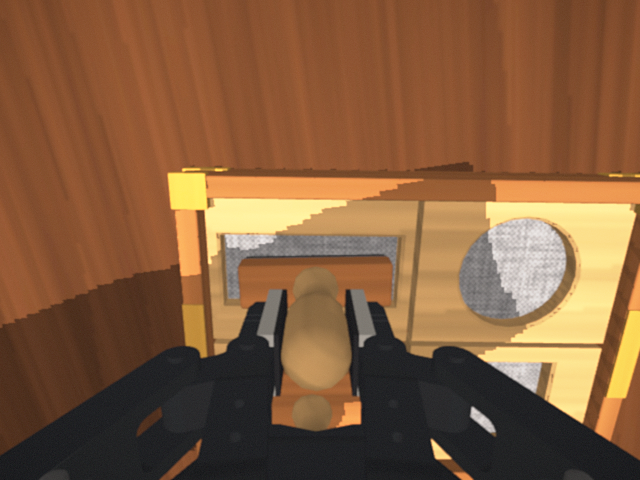

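The mount spans 239–392, inside the recess at 219–405. Lowering the last few millimetres.

Call:
servo_tool(increments=[{"claw": 1, "x": -0.05, "y": 0, "z": -0.1, "ax": 0, "ay": 0, "az": 0}, {"claw": 1, "x": 0, "y": 0, "z": -0.08, "ax": 0, "ay": 0, "az": 0}, {"claw": 1, "x": 0, "y": 0, "z": 0, "ax": 0, "ay": 0, "az": 0}])

```text
clock: 11.85
tcp_pos: [0.4951, 0.2024, 0.071]
orientation: [0.0, 0.755, 0.656, 0.0]
wrist_force: [-2.8, -1.1, 7.1]
finger_gap: 0.023
```

Call:
servo_tool(increments=[{"claw": 0.4, "x": 0, "y": 0, "z": 0.03, "ax": 0, "ay": 0, "az": 0}, {"claw": 0.4, "x": 0, "y": 0, "z": 0, "ax": 0, "ay": 0, "az": 0}, {"claw": 0.4, "x": 0, "y": 0, "z": 0, "ax": 0, "ay": 0, "az": 0}, {"claw": 0.4, "x": 0, "y": 0, "z": 0.7, "ax": 0, "ay": 0, "az": 0}, {"claw": 0.4, "x": 0, "y": 0, "z": 1, "ax": 0, "ay": 0, "az": 0}])

```text
clock: 12.35
tcp_pos: [0.4938, 0.2019, 0.1121]
orientation: [-0.001, 0.755, 0.656, -0.002]
wrist_force: [0.8, 0.1, 0.4]
finger_gap: 0.0514
```

Call:
servo_tool(increments=[{"claw": 0.4, "x": 0, "y": 0, "z": 1, "ax": 0, "ay": 0, "az": 0}, {"claw": 0.4, "x": 0, "y": 0, "z": 0.9, "ax": 0, "ay": 0, "az": 0}, {"claw": 0.4, "x": 0.44, "y": -1, "z": 0, "ax": 0, "ay": 0, "az": 0.5}, {"claw": 0.4, "x": 0.44, "y": -1, "z": 0, "ax": 0, "ay": 0, "az": 0.5}, {"claw": 0.4, "x": 0.44, "y": -1, "z": 0, "ax": 0, "ay": 0, "az": 0.5}])

```text
clock: 12.85
tcp_pos: [0.5286, 0.1267, 0.161]
orientation: [0.0, 0.681, 0.732, 0.0]
wrist_force: [0.9, 0.8, -0.5]
finger_gap: 0.0509
```

Call:
servo_tool(increments=[{"claw": 0.4, "x": 0.44, "y": -1, "z": 0, "ax": 0, "ay": 0, "az": 0.5}, {"claw": 0.4, "x": 0.44, "y": -1, "z": 0, "ax": 0, "ay": 0, "az": 0.5}, {"claw": 0.4, "x": 0.44, "y": -1, "z": 0, "ax": 0, "ay": 0, "az": 0.5}, {"claw": 0.4, "x": 0.44, "y": -1, "z": 0, "ax": 0, "ay": 0, "az": 0.5}, {"claw": 0.4, "x": 0.44, "y": -1, "z": 0, "ax": 0, "ay": 0, "az": 0.5}])

```text
clock: 13.35
tcp_pos: [0.5835, 0.0012, 0.1605]
orientation: [-0.0, 0.544, 0.839, -0.0]
wrist_force: [0.2, 0.7, -0.3]
finger_gap: 0.0511
```

Call:
servo_tool(increments=[{"claw": 0.4, "x": 0.44, "y": -1, "z": 0, "ax": 0, "ay": 0, "az": 0.6}, {"claw": 0.4, "x": 0.44, "y": -0.78, "z": 0, "ax": 0, "ay": 0, "az": 0.6}, {"claw": 0.4, "x": 0, "y": 0, "z": 0, "ax": 0, "ay": 0, "az": 0}])

```text
clock: 13.65
tcp_pos: [0.6065, -0.0449, 0.1603]
orientation: [0.001, 0.474, 0.88, -0.0]
wrist_force: [-0.2, 0.3, -0.7]
finger_gap: 0.0515
```

```bash
python3 - <<'E'
from h import *;import cv2
st()
c=env.calibration("wrist");im=env.read_camera("wrist")[:,:,::-1].copy()
for P in ([.606,-.042,.018],[.606,-.042,.082]):
    u=proj("wrist",P,c)[0];cv2.circle(im,(int(u[0]),int(u[1])),4,(255,0,0),-1)
cv2.imwrite("pics/w9.png",im)
a=env.read_camera("side")[:,:,::-1];cv2.imwrite("pics/s9.png",cv2.resize(a[180:340,270:450],None,fx=3.5,fy=3.5))
E
```

```text
13.65 [ 0.6065 -0.0449  0.1603] [ 0.001  0.474  0.88  -0.   ] [-0.21  0.41 -0.03  1.13 -0.    0.78] [-0.2  0.3 -0.7] 0.0515
```

View pics/w9.png

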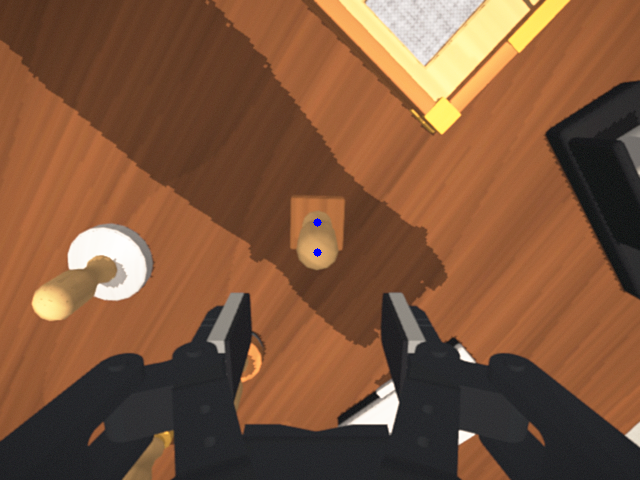

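View pics/s9.png

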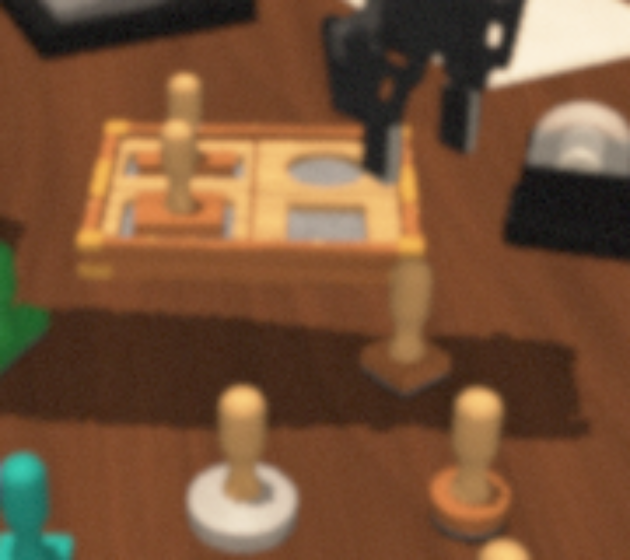

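The square stamp is at (318,222), aligned to the tool, with the predicted points on its handle. The wide and strip stamps stand in their recesses. I grasp the square stamp.

Call:
servo_tool(increments=[{"claw": 0.4, "x": 0, "y": 0.08, "z": -1, "ax": 0, "ay": 0, "az": 0}, {"claw": 0.4, "x": 0, "y": 0, "z": -1, "ax": 0, "ay": 0, "az": 0}, {"claw": 0.4, "x": 0, "y": 0, "z": -1, "ax": 0, "ay": 0, "az": 0}, {"claw": 0.4, "x": 0, "y": 0, "z": -0.6, "ax": 0, "ay": 0, "az": 0}, {"claw": 0.4, "x": 0, "y": 0, "z": -0.4, "ax": 0, "ay": 0, "az": 0}])

```text
clock: 14.25
tcp_pos: [0.6036, -0.0388, 0.0593]
orientation: [-0.001, 0.473, 0.881, -0.0]
wrist_force: [-0.6, 0.4, 0.3]
finger_gap: 0.0511
```

Call:
servo_tool(increments=[{"claw": 0.8, "x": 0, "y": 0, "z": 0, "ax": 0, "ay": 0, "az": 0}, {"claw": 0.9, "x": 0, "y": 0, "z": 0, "ax": 0, "ay": 0, "az": 0}, {"claw": 1, "x": 0, "y": 0, "z": 0, "ax": 0, "ay": 0, "az": 0}, {"claw": 1, "x": 0, "y": 0, "z": 0, "ax": 0, "ay": 0, "az": 0}, {"claw": 1, "x": 0, "y": 0, "z": 0, "ax": 0, "ay": 0, "az": 0}])

```text
clock: 14.75
tcp_pos: [0.6056, -0.0403, 0.0615]
orientation: [0.001, 0.473, 0.881, 0.0]
wrist_force: [-0.2, 0.7, -0.2]
finger_gap: 0.0229
```

Call:
servo_tool(increments=[{"claw": 1, "x": 0, "y": 0, "z": 0.5, "ax": 0, "ay": 0, "az": 0}, {"claw": 1, "x": 0, "y": 0, "z": 1, "ax": 0, "ay": 0, "az": 0}, {"claw": 1, "x": 0, "y": 0, "z": 1, "ax": 0, "ay": 0, "az": 0}, {"claw": 1, "x": 0, "y": 0, "z": 0.5, "ax": 0, "ay": 0, "az": 0}])

```text
clock: 15.15
tcp_pos: [0.6066, -0.0405, 0.1392]
orientation: [0.002, 0.473, 0.881, 0.001]
wrist_force: [1.2, -0.4, -0.3]
finger_gap: 0.0229
```

Call:
servo_tool(increments=[{"claw": 1, "x": -0.12, "y": 0.6, "z": 0, "ax": 0, "ay": 0, "az": -0.7}, {"claw": 1, "x": -0.12, "y": 1, "z": 0, "ax": 0, "ay": 0, "az": -0.8}, {"claw": 1, "x": -0.12, "y": 1, "z": 0, "ax": 0, "ay": 0, "az": -0.8}, {"claw": 1, "x": -0.12, "y": 1, "z": 0, "ax": 0, "ay": 0, "az": -0.8}, {"claw": 1, "x": -0.12, "y": 1, "z": 0, "ax": 0, "ay": 0, "az": -0.8}])

```text
clock: 15.65
tcp_pos: [0.59, 0.0756, 0.1362]
orientation: [0.0, 0.694, 0.72, 0.0]
wrist_force: [0.0, -0.6, -0.9]
finger_gap: 0.0228
```

Call:
servo_tool(increments=[{"claw": 1, "x": -0.14, "y": 1, "z": 0, "ax": 0, "ay": 0, "az": -0.7}, {"claw": 1, "x": -0.12, "y": 0.5, "z": -0.5, "ax": 0, "ay": 0, "az": -0.6}, {"claw": 1, "x": 0, "y": 0, "z": -0.8, "ax": 0, "ay": 0, "az": 0}, {"claw": 1, "x": 0, "y": 0, "z": -0.7, "ax": 0, "ay": 0, "az": 0}, {"claw": 1, "x": 0, "y": 0, "z": 0, "ax": 0, "ay": 0, "az": 0}])

```text
clock: 16.15
tcp_pos: [0.5816, 0.1124, 0.0836]
orientation: [-0.001, 0.755, 0.656, -0.002]
wrist_force: [-0.5, 0.1, -0.7]
finger_gap: 0.0228
```

```bash
python3 - <<'E'
from h import *;import cv2
st()
cv2.imwrite("pics/w10.png",env.read_camera("wrist")[:,:,::-1])
E
```

```text
16.15 [0.5816 0.1124 0.0836] [-0.001  0.755  0.656 -0.002] [ 0.06  0.45 -0.18  0.95 -0.    1.77] [-0.5  0.1 -0.7] 0.0228
```

View pics/w10.png

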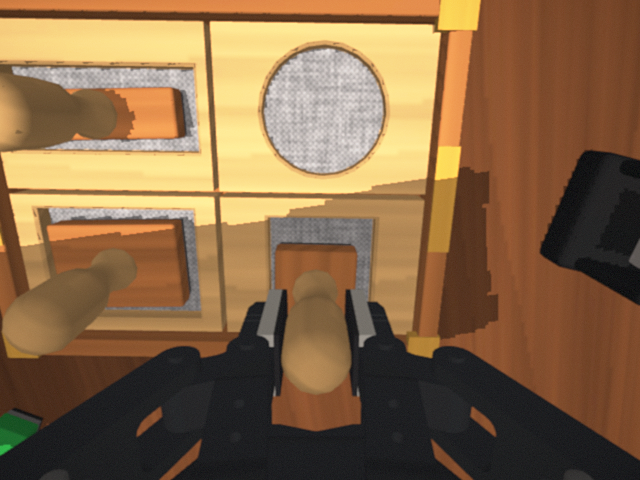

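```bash
python3 - <<'E'
from h import *
z=.0836-.061+.018
print(unproj("wrist",[(275,243),(356,244)],z).mean(0).round(4)); print(unproj("wrist",[(268,218),(376,217)],.020).mean(0).round(4))
E
```

```text
[0.5852 0.1309 0.0406]
[0.5893 0.1375 0.02  ]
```

Call:
servo_tool(increments=[{"claw": 1, "x": 0.08, "y": -0.05, "z": -0.15, "ax": 0, "ay": 0, "az": 0}, {"claw": 1, "x": 0, "y": 0, "z": -0.2, "ax": 0, "ay": 0, "az": 0}, {"claw": 1, "x": 0, "y": 0, "z": -0.15, "ax": 0, "ay": 0, "az": 0}, {"claw": 1, "x": 0, "y": 0, "z": 0, "ax": 0, "ay": 0, "az": 0}, {"claw": 1, "x": 0, "y": 0, "z": 0, "ax": 0, "ay": 0, "az": 0}])

```text
clock: 16.7
tcp_pos: [0.5857, 0.1109, 0.0734]
orientation: [0.0, 0.755, 0.656, 0.0]
wrist_force: [0.2, 0.2, -0.6]
finger_gap: 0.0231
```

```bash
python3 - <<'E'
from h import *;import cv2
st()
cv2.imwrite("pics/w11.png",env.read_camera("wrist")[:,:,::-1])
E
```

```text
16.7 [0.5857 0.1109 0.0734] [0.    0.755 0.656 0.   ] [ 0.05  0.46 -0.18  0.93 -0.    1.76] [ 0.2  0.2 -0.6] 0.0231
```

View pics/w11.png

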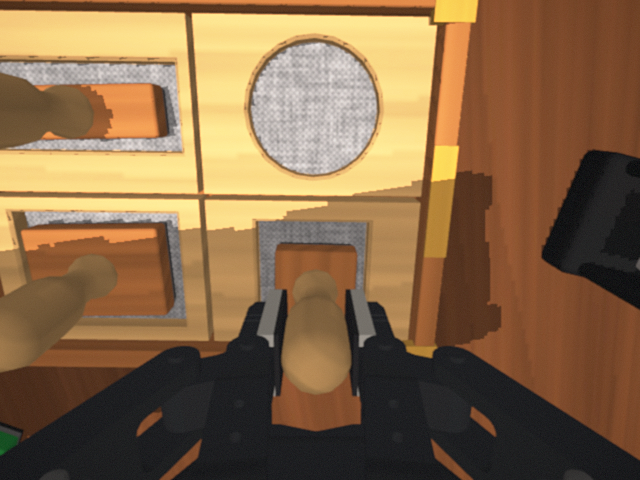

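The square mount (274–357) is inside its recess (257–368). I lower and release it.

Call:
servo_tool(increments=[{"claw": 1, "x": -0.04, "y": 0, "z": -0.08, "ax": 0, "ay": 0, "az": 0}, {"claw": 1, "x": 0, "y": 0, "z": -0.06, "ax": 0, "ay": 0, "az": 0}, {"claw": 1, "x": 0, "y": 0, "z": 0, "ax": 0, "ay": 0, "az": 0}])

```text
clock: 17.05
tcp_pos: [0.5849, 0.1111, 0.0712]
orientation: [0.0, 0.755, 0.656, 0.001]
wrist_force: [-3.2, -0.1, 7.5]
finger_gap: 0.023
```

Call:
servo_tool(increments=[{"claw": 0.4, "x": 0, "y": 0, "z": 0.03, "ax": 0, "ay": 0, "az": 0}, {"claw": 0.4, "x": 0, "y": 0, "z": 0, "ax": 0, "ay": 0, "az": 0}, {"claw": 0.4, "x": 0, "y": 0, "z": 0, "ax": 0, "ay": 0, "az": 0}, {"claw": 0.4, "x": 0, "y": 0, "z": 0.7, "ax": 0, "ay": 0, "az": 0}, {"claw": 0.4, "x": 0, "y": 0, "z": 1, "ax": 0, "ay": 0, "az": 0}])

```text
clock: 17.55
tcp_pos: [0.5831, 0.1109, 0.1116]
orientation: [-0.001, 0.755, 0.656, -0.002]
wrist_force: [-0.0, -0.2, -0.2]
finger_gap: 0.0512
```

Call:
servo_tool(increments=[{"claw": 0.4, "x": 0, "y": 0, "z": 1, "ax": 0, "ay": 0, "az": 0}, {"claw": 0.4, "x": 0, "y": 0, "z": 0.9, "ax": 0, "ay": 0, "az": 0}, {"claw": 0.4, "x": 0.1, "y": -1, "z": 0, "ax": 0, "ay": 0, "az": 0}, {"claw": 0.4, "x": 0.1, "y": -1, "z": 0, "ax": 0, "ay": 0, "az": 0}, {"claw": 0.4, "x": 0.1, "y": -1, "z": 0, "ax": 0, "ay": 0, "az": 0}])

```text
clock: 18.05
tcp_pos: [0.5923, 0.0355, 0.1607]
orientation: [0.0, 0.755, 0.656, 0.0]
wrist_force: [-0.2, 0.8, -0.3]
finger_gap: 0.051
```

Call:
servo_tool(increments=[{"claw": 0.4, "x": 0.1, "y": -1, "z": 0, "ax": 0, "ay": 0, "az": 0}, {"claw": 0.4, "x": 0.1, "y": -1, "z": 0, "ax": 0, "ay": 0, "az": 0}, {"claw": 0.4, "x": 0.1, "y": -1, "z": 0, "ax": 0, "ay": 0, "az": 0}, {"claw": 0.4, "x": 0.1, "y": -1, "z": 0, "ax": 0, "ay": 0, "az": 0}, {"claw": 0.4, "x": 0.1, "y": -1, "z": 0, "ax": 0, "ay": 0, "az": 0}])

```text
clock: 18.55
tcp_pos: [0.6046, -0.09, 0.1602]
orientation: [-0.0, 0.755, 0.656, -0.0]
wrist_force: [-0.0, -0.3, -0.3]
finger_gap: 0.0513
```

Call:
servo_tool(increments=[{"claw": 0.4, "x": 0.1, "y": -1, "z": 0, "ax": 0, "ay": 0, "az": 0}, {"claw": 0.4, "x": 0.1, "y": -1, "z": 0, "ax": 0, "ay": 0, "az": 0}, {"claw": 0.4, "x": 0, "y": -0.24, "z": 0, "ax": 0, "ay": 0, "az": 0}, {"claw": 0.4, "x": 0, "y": 0, "z": 0, "ax": 0, "ay": 0, "az": 0}])

```text
clock: 18.95
tcp_pos: [0.6095, -0.1458, 0.1601]
orientation: [-0.0, 0.756, 0.655, -0.0]
wrist_force: [-0.1, -0.2, 0.0]
finger_gap: 0.051
```

```bash
python3 - <<'E'
from h import *;import cv2
st()
c=env.calibration("wrist");im=env.read_camera("wrist")[:,:,::-1].copy()
for P in ([.611,-.170,.018],[.611,-.170,.082]):
    u=proj("wrist",P,c)[0];cv2.circle(im,(int(u[0]),int(u[1])),4,(255,0,0),-1)
cv2.imwrite("pics/w12.png",im)
E
```

```text
18.95 [ 0.6095 -0.1458  0.1601] [-0.     0.756  0.655 -0.   ] [-0.36  0.45  0.03  1.15  0.    1.35] [-0.1 -0.2  0. ] 0.051
```

View pics/w12.png

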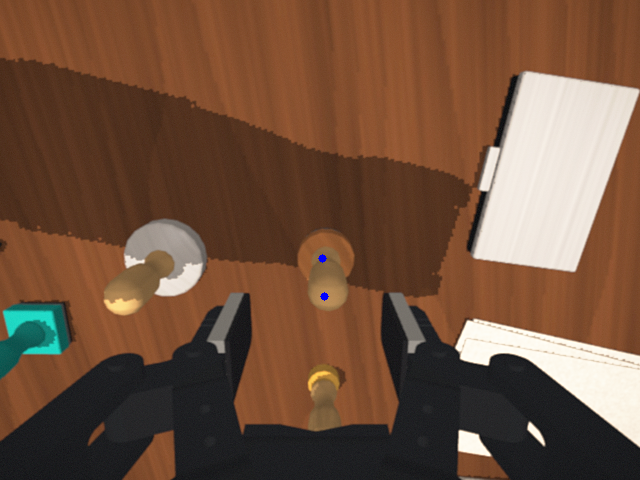

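The round stamp is at (326,258), agreeing with the prediction. I'm 25 mm short in y and correct that before going down.

Call:
servo_tool(increments=[{"claw": 0.4, "x": 0.1, "y": -0.98, "z": 0, "ax": 0, "ay": 0, "az": 0}, {"claw": 0.4, "x": 0, "y": 0, "z": 0, "ax": 0, "ay": 0, "az": 0}, {"claw": 0.4, "x": 0, "y": 0, "z": -1, "ax": 0, "ay": 0, "az": 0}])

```text
clock: 19.3
tcp_pos: [0.6145, -0.1694, 0.1389]
orientation: [0.003, 0.755, 0.656, 0.002]
wrist_force: [0.0, -0.3, -0.1]
finger_gap: 0.0512
```

```bash
python3 - <<'E'
from h import *;import cv2
st()
cv2.imwrite("pics/w13.png",env.read_camera("wrist")[:,:,::-1])
E
```

```text
19.3 [ 0.6145 -0.1694  0.1389] [0.003 0.755 0.656 0.002] [-0.4   0.48  0.02  1.11  0.    1.32] [ 0.  -0.3 -0.1] 0.0512
```

View pics/w13.png

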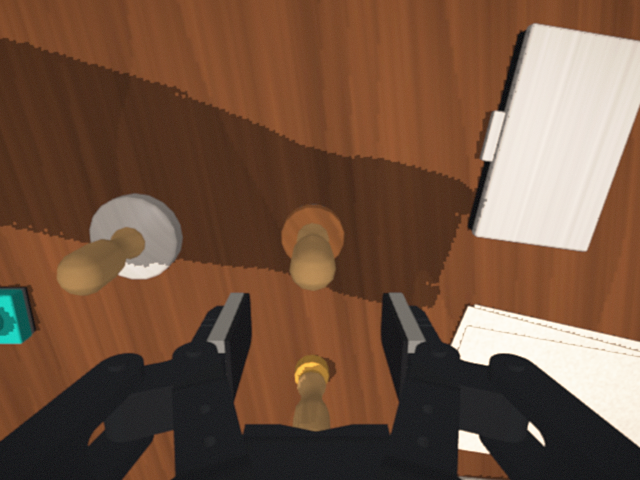

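The round stamp is centred at (313,240). The wax seal is well clear behind it, 110 mm away.

Call:
servo_tool(increments=[{"claw": 0.4, "x": 0, "y": 0, "z": -1, "ax": 0, "ay": 0, "az": 0}, {"claw": 0.4, "x": 0, "y": 0, "z": -1, "ax": 0, "ay": 0, "az": 0}, {"claw": 0.4, "x": 0, "y": 0, "z": -0.6, "ax": 0, "ay": 0, "az": 0}, {"claw": 0.4, "x": 0, "y": 0, "z": -0.45, "ax": 0, "ay": 0, "az": 0}, {"claw": 0.4, "x": 0, "y": 0, "z": 0, "ax": 0, "ay": 0, "az": 0}])

```text
clock: 19.85
tcp_pos: [0.6109, -0.1679, 0.0577]
orientation: [-0.002, 0.755, 0.656, -0.001]
wrist_force: [-0.3, 1.3, 0.2]
finger_gap: 0.0511
```

Call:
servo_tool(increments=[{"claw": 0.8, "x": 0, "y": 0, "z": 0, "ax": 0, "ay": 0, "az": 0}, {"claw": 0.9, "x": 0, "y": 0, "z": 0, "ax": 0, "ay": 0, "az": 0}, {"claw": 1, "x": 0, "y": 0, "z": 0, "ax": 0, "ay": 0, "az": 0}, {"claw": 1, "x": 0, "y": 0, "z": 0, "ax": 0, "ay": 0, "az": 0}, {"claw": 1, "x": 0, "y": 0, "z": 0, "ax": 0, "ay": 0, "az": 0}])

```text
clock: 20.35
tcp_pos: [0.6131, -0.1698, 0.0607]
orientation: [0.001, 0.755, 0.656, 0.001]
wrist_force: [0.9, 1.3, 6.3]
finger_gap: 0.0228
```

Call:
servo_tool(increments=[{"claw": 1, "x": 0, "y": 0, "z": 0.5, "ax": 0, "ay": 0, "az": 0}, {"claw": 1, "x": 0, "y": 0, "z": 1, "ax": 0, "ay": 0, "az": 0}, {"claw": 1, "x": 0, "y": 0, "z": 1, "ax": 0, "ay": 0, "az": 0}, {"claw": 1, "x": 0, "y": 0, "z": 1, "ax": 0, "ay": 0, "az": 0}, {"claw": 1, "x": 0, "y": 0, "z": 1, "ax": 0, "ay": 0, "az": 0}])

```text
clock: 20.85
tcp_pos: [0.6118, -0.1695, 0.1732]
orientation: [-0.0, 0.755, 0.655, -0.0]
wrist_force: [0.5, 0.5, -0.8]
finger_gap: 0.023
```

Call:
servo_tool(increments=[{"claw": 1, "x": -0.05, "y": 0.7, "z": 0, "ax": 0, "ay": 0, "az": 0}, {"claw": 1, "x": -0.05, "y": 1, "z": 0, "ax": 0, "ay": 0, "az": 0}, {"claw": 1, "x": -0.05, "y": 1, "z": 0, "ax": 0, "ay": 0, "az": 0}, {"claw": 1, "x": -0.05, "y": 1, "z": 0, "ax": 0, "ay": 0, "az": 0}, {"claw": 1, "x": -0.05, "y": 1, "z": 0, "ax": 0, "ay": 0, "az": 0}])

```text
clock: 21.35
tcp_pos: [0.6048, -0.0501, 0.1709]
orientation: [-0.001, 0.755, 0.656, -0.001]
wrist_force: [-0.2, 0.2, -0.3]
finger_gap: 0.0226
```

Call:
servo_tool(increments=[{"claw": 1, "x": -0.05, "y": 1, "z": 0, "ax": 0, "ay": 0, "az": 0}, {"claw": 1, "x": -0.05, "y": 1, "z": 0, "ax": 0, "ay": 0, "az": 0}, {"claw": 1, "x": -0.05, "y": 1, "z": 0, "ax": 0, "ay": 0, "az": 0}, {"claw": 1, "x": -0.05, "y": 1, "z": 0, "ax": 0, "ay": 0, "az": 0}, {"claw": 1, "x": -0.05, "y": 1, "z": 0, "ax": 0, "ay": 0, "az": 0}])

```text
clock: 21.85
tcp_pos: [0.5983, 0.0748, 0.1709]
orientation: [-0.001, 0.755, 0.656, -0.001]
wrist_force: [-0.1, 0.0, -0.7]
finger_gap: 0.0228
```

Call:
servo_tool(increments=[{"claw": 1, "x": -0.05, "y": 1, "z": 0, "ax": 0, "ay": 0, "az": 0}, {"claw": 1, "x": -0.05, "y": 1, "z": 0, "ax": 0, "ay": 0, "az": 0}, {"claw": 1, "x": -0.05, "y": 1, "z": 0, "ax": 0, "ay": 0, "az": 0}, {"claw": 1, "x": 0, "y": 1, "z": 0, "ax": 0, "ay": 0, "az": 0}, {"claw": 1, "x": 0, "y": 0.64, "z": 0, "ax": 0, "ay": 0, "az": 0}])

```text
clock: 22.35
tcp_pos: [0.5945, 0.1912, 0.1709]
orientation: [-0.001, 0.755, 0.656, -0.001]
wrist_force: [0.5, 0.1, -1.1]
finger_gap: 0.0229
```

Call:
servo_tool(increments=[{"claw": 1, "x": 0, "y": 0, "z": 0, "ax": 0, "ay": 0, "az": 0}, {"claw": 1, "x": 0, "y": 0, "z": -1, "ax": 0, "ay": 0, "az": 0}, {"claw": 1, "x": 0, "y": 0, "z": -1, "ax": 0, "ay": 0, "az": 0}, {"claw": 1, "x": 0, "y": 0, "z": -1, "ax": 0, "ay": 0, "az": 0}, {"claw": 1, "x": 0, "y": 0, "z": -0.4, "ax": 0, "ay": 0, "az": 0}])

```text
clock: 22.85
tcp_pos: [0.5939, 0.1879, 0.0839]
orientation: [-0.001, 0.755, 0.655, -0.002]
wrist_force: [-0.4, 0.0, 0.4]
finger_gap: 0.0229
```

Call:
servo_tool(increments=[{"claw": 1, "x": 0, "y": 0, "z": 0, "ax": 0, "ay": 0, "az": 0}])

```text
clock: 22.95
tcp_pos: [0.5944, 0.1881, 0.0849]
orientation: [-0.001, 0.755, 0.655, -0.002]
wrist_force: [-0.6, 0.0, -1.3]
finger_gap: 0.0228
```

```bash
python3 - <<'E'
from h import *;import cv2
st()
cv2.imwrite("pics/w14.png",env.read_camera("wrist")[:,:,::-1])
E
```

```text
22.95 [0.5944 0.1881 0.0849] [-0.001  0.755  0.655 -0.002] [ 0.18  0.5  -0.09  0.99 -0.    1.89] [-0.6  0.  -1.3] 0.0228
```

View pics/w14.png

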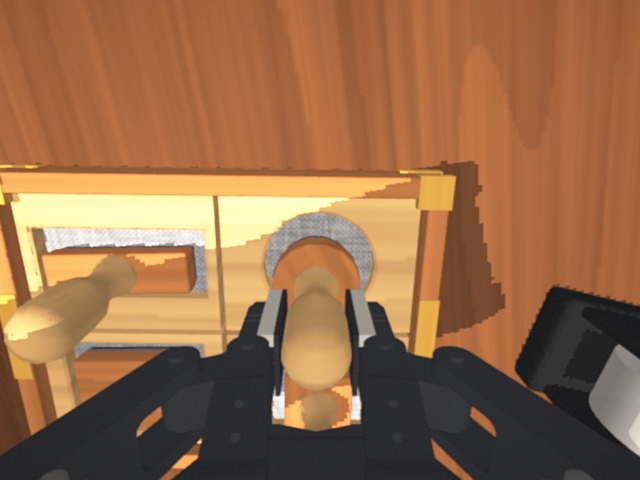

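The round mount (272–360) is over its recess (265–375), so it needs about 1–2 mm in +x. Lowering.

Call:
servo_tool(increments=[{"claw": 1, "x": 0.04, "y": -0.04, "z": -0.15, "ax": 0, "ay": 0, "az": 0}, {"claw": 1, "x": 0, "y": 0, "z": -0.2, "ax": 0, "ay": 0, "az": 0}, {"claw": 1, "x": 0, "y": 0, "z": -0.1, "ax": 0, "ay": 0, "az": 0}, {"claw": 1, "x": 0, "y": 0, "z": 0, "ax": 0, "ay": 0, "az": 0}, {"claw": 1, "x": 0, "y": 0, "z": 0, "ax": 0, "ay": 0, "az": 0}])

```text
clock: 23.5
tcp_pos: [0.5969, 0.1881, 0.0757]
orientation: [0.0, 0.755, 0.656, 0.0]
wrist_force: [-0.2, -0.1, -1.1]
finger_gap: 0.0227
```

Call:
servo_tool(increments=[{"claw": 1, "x": 0, "y": 0, "z": -0.08, "ax": 0, "ay": 0, "az": 0}, {"claw": 1, "x": 0, "y": 0, "z": 0, "ax": 0, "ay": 0, "az": 0}])

```text
clock: 23.7
tcp_pos: [0.5969, 0.188, 0.0735]
orientation: [0.0, 0.755, 0.656, -0.0]
wrist_force: [0.2, -0.4, -0.1]
finger_gap: 0.0227
```

Call:
servo_tool(increments=[{"claw": 1, "x": 0, "y": 0, "z": -0.08, "ax": 0, "ay": 0, "az": 0}, {"claw": 1, "x": 0, "y": 0, "z": -0.08, "ax": 0, "ay": 0, "az": 0}, {"claw": 1, "x": 0, "y": 0, "z": 0, "ax": 0, "ay": 0, "az": 0}])

```text
clock: 24.0
tcp_pos: [0.5971, 0.1881, 0.0707]
orientation: [0.0, 0.755, 0.656, 0.0]
wrist_force: [-2.6, 0.2, 6.9]
finger_gap: 0.0227
```

Contact came at the floor height. I release, rise, and move aside so the cameras can see.

Call:
servo_tool(increments=[{"claw": 0.4, "x": 0, "y": 0, "z": 0.03, "ax": 0, "ay": 0, "az": 0}, {"claw": 0.4, "x": 0, "y": 0, "z": 0, "ax": 0, "ay": 0, "az": 0}, {"claw": 0.4, "x": 0, "y": 0, "z": 0, "ax": 0, "ay": 0, "az": 0}, {"claw": 0.4, "x": 0, "y": 0, "z": 0.7, "ax": 0, "ay": 0, "az": 0}, {"claw": 0.4, "x": 0, "y": 0, "z": 1, "ax": 0, "ay": 0, "az": 0}])

```text
clock: 24.5
tcp_pos: [0.5955, 0.1877, 0.1112]
orientation: [-0.001, 0.755, 0.656, -0.002]
wrist_force: [0.2, 0.3, 0.8]
finger_gap: 0.0513
```

Call:
servo_tool(increments=[{"claw": 0.4, "x": 0, "y": 0, "z": 1, "ax": 0, "ay": 0, "az": 0}, {"claw": 0.4, "x": 0, "y": 0, "z": 1, "ax": 0, "ay": 0, "az": 0}, {"claw": 0.4, "x": -0.6, "y": 0, "z": 1, "ax": 0, "ay": 0, "az": 0}, {"claw": 0.4, "x": -1, "y": 0, "z": 1, "ax": 0, "ay": 0, "az": 0}, {"claw": 0.4, "x": -1, "y": 0, "z": 1, "ax": 0, "ay": 0, "az": 0}])

```text
clock: 25.0
tcp_pos: [0.5313, 0.1879, 0.2383]
orientation: [-0.0, 0.755, 0.655, -0.0]
wrist_force: [0.0, -0.0, -0.0]
finger_gap: 0.0513
```

Call:
servo_tool(increments=[{"claw": 0.4, "x": -1, "y": -1, "z": 0.5, "ax": 0, "ay": 0, "az": 0}, {"claw": 0.4, "x": -1, "y": -1, "z": 0, "ax": 0, "ay": 0, "az": 0}, {"claw": 0.4, "x": 0, "y": -1, "z": 0, "ax": 0, "ay": 0, "az": 0}, {"claw": 0.4, "x": 0, "y": 0, "z": 0, "ax": 0, "ay": 0, "az": 0}])

```text
clock: 25.4
tcp_pos: [0.4814, 0.1111, 0.2507]
orientation: [0.001, 0.756, 0.655, 0.0]
wrist_force: [-0.2, -0.0, -0.4]
finger_gap: 0.0517
```

```bash
python3 - <<'E'
from h import *;import cv2
st()
cv2.imwrite("pics/w15.png",env.read_camera("wrist")[:,:,::-1]);cv2.imwrite("pics/s15.png",env.read_camera("side")[:,:,::-1]);cv2.imwrite("pics/t15.png",env.read_camera("top")[:,:,::-1])
E
```

```text
25.4 [0.4814 0.1111 0.2507] [0.001 0.756 0.655 0.   ] [ 0.06  0.16 -0.15  1.26 -0.    1.78] [-0.2 -0.  -0.4] 0.0517
```

View pics/w15.png

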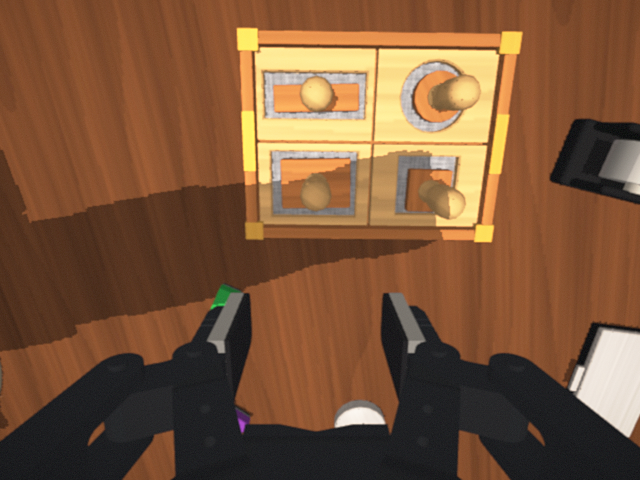

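View pics/s15.png

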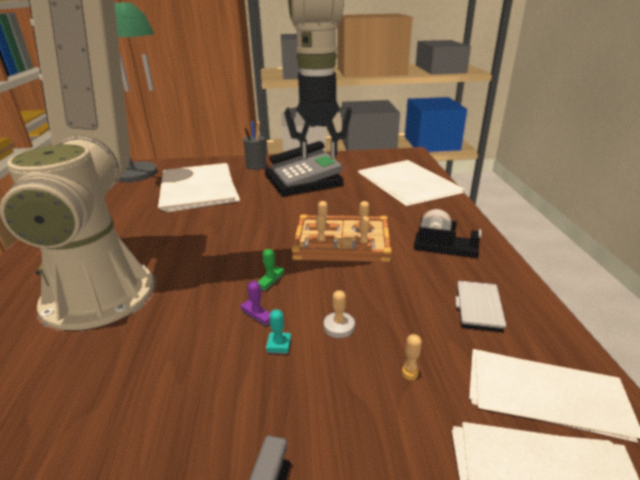

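View pics/t15.png

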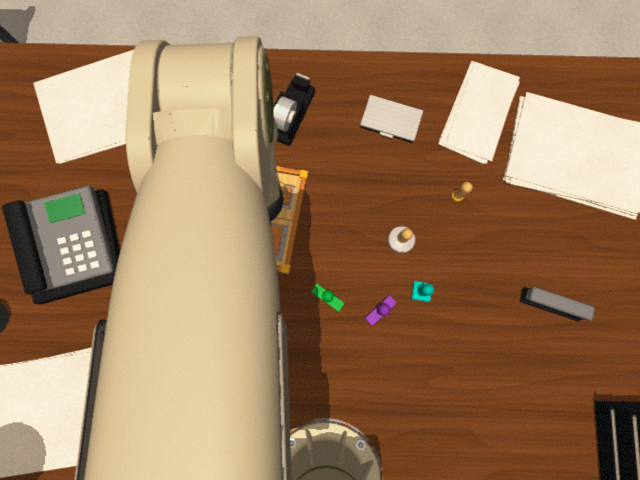

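The wrist view shows all four stamps with felt around them: strip (316,95), round (432,97), wide (315,185) and square (428,185). The seal and paperweight are at their original pixels. One crop to check the fit.

```bash
python3 - <<'E'
import cv2
from h import *
a=cv2.imread("pics/w15.png");b=cv2.convertScaleAbs(a[20:250,230:530],alpha=1.4,beta=20)
cv2.imwrite("pics/w15c.png",cv2.resize(b,None,fx=2.6,fy=2.6,interpolation=cv2.INTER_CUBIC))
t0=cv2.imread("pics/top0.png").astype(int);t=cv2.imread("pics/t15.png").astype(int)
for n,(x,y) in dict(pw=(402,238),wax=(461,192)).items():
    d=abs(t-t0)[y-18:y+18,x-18:x+18];print(n,d.mean().round(2),d.max())
E
```

```text
pw 2.68 17
wax 3.14 22
```

View pics/w15c.png

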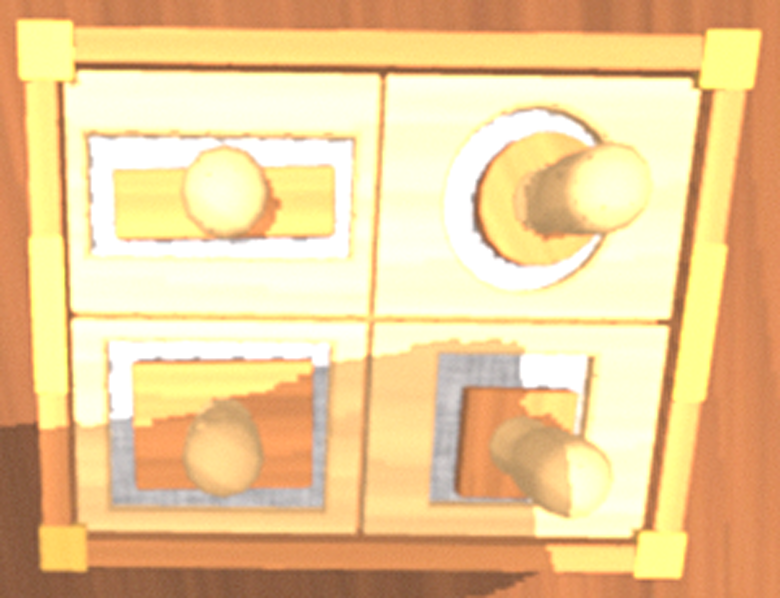

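All four mounts lie inside their recesses with felt showing round them. The contact heights (TCP 0.0707–0.0712 m) agree, so all four are fully down. The gripper is clear.

```bash
python3 - <<'E'
from h import *
print(env.hand_in()); st()
E
```

```text
the job is handed in; nothing more can be done
None
the job is handed in; nothing more can be done
```

I put all four stamps (wide, strip, square and round) into the recesses of their own shapes and handed the job in at about 25.6 s of the 93 s. `hand_in` gives no verdict, so what follows rests on my own checks.

- **Seating:** The last wrist picture shows each mount inside its own recess, with felt visible round it except where a handle or the square's near edge hid it. All four touched down at the same tool height (0.0707–0.0712 m), which fits standing on the recess floor.
- **Centring:** The square stamp sits a little towards the near edge, and the wide one was about 4 mm off centre when placed. Both look well inside the 12 mm limit, but I did not measure final centre offsets for all four.
- **Seal and paperweight:** Both stand at their starting pixels in the top view, with only noise-level difference from the first picture.
- **Contact and clearance:** The hardest contact was about 17.5 N at the wrist, when the wide stamp met the floor. The gripper was clear of everything at hand-in.
- **Problems:** My first move calls were refused for missing keys, before the arm moved. I also came up 25 mm short in y on the way to the round stamp, which the wrist picture showed and I corrected before the grasp.

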